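# Box a set of marble strips and snap the cover on

## Robot

A 6-joint arm with a two-finger parallel gripper is mounted at the origin on the work surface. World frame = base frame: x ahead of the robot, y to its left, z up, the work surface at z = 0. Lengths are in m, angles in rad, forces in N, time in s.
With the tool pointing down it reaches from about 0.25 to 0.725 m from the base axis. Payload 4 kg.
Tool frame: the origin (TCP) lies at the very end of the fingers, on their centre line; the grasp point (between the pads) lies 19 mm behind it; z points along the fingers, y is the line along which they close (so a half turn about z gives the same grasp; the last joint's range is limited). The gripper opens to 85 mm and grips with 20 to 120 N. Pads are 22 mm wide; open, the fingers measure 114 mm over their backs; the gripper's body (76 mm by 85 mm) begins 54 mm behind the grasp point. The pads swing forward as they close: fully open they stand 13 mm farther back than shut.
Start: joints at [1.218, 0.241, 0.005, 1.335, 0, 1.571], TCP at [0.173, 0.469, 0.231] pointing down, gripper open.
Joint ranges: [-2.72, 2.72], [-1.05, 1.87], [-1.09, 1.28], [-1.99, 2.15], [-1.42, 1.44], [-3.14, 3.14]. Speed limits (rad/s): [2.79, 2.79, 3.14, 3.14, 3.14, 3.14].

## Interface

Orientations are given as a unit quaternion [x, y, z, w].
In Python, from workcell import bot, vision, workorder gives the robot as it stands.
- The arm moves only by the shell command python3 -m creep 'ROWS' [OPENING]. ROWS is JSON, a list of rows, each a list of 2 entries, a list of its own where there are three numbers: the shift along the tool's x, y, z in mm, then the turn, a rotation vector about the tool's x, y, z in rad. In form: [[[dx, dy, dz], [wx, wy, wz]], ...]. A call has 1 to 12 rows; each row shifts and turns the commanded pose from where the row before left it, along the tool's axes as they then stand; what a row does not reach is not made up. A row lasts 1/8 s, in which the tool goes at most 62.5 mm and 10.7 degrees, less where a joint would pass 70% of its speed; a pose out of reach is approached as far as the arm can. A call is refused whole if a number of a shift passes 62.5 or a number of a turn 0.188, either way. A call with a gripper value outside its range is refused whole. OPENING is the finger opening in mm, from 0 to 85.4, set as the call begins (- or left out, the last holds). The fingers move at their own pace and stop on an object; the grip force is fixed at half the most. Time passes only in rows, so rows that do not move let the fingers close. It gives the time, the measured TCP pose, the force, the opening and the grip force at its end, in the units of the state.
- bot.get_obs(): the state, without advancing time (a new reading comes with each control period).
- vision.camera(name): name is "side" or "top" or "wrist"; returns a dict with "image" (384x512x3 uint8, blue, green, red), "z_map" (384x512 float32, m along the optical axis (not along the pixel's ray), 0 where there is no reading), "K" (3x3 intrinsics, pixels), "rvec" (rotation vector, rad) and "tvec" (3), from world to camera coordinates, as OpenCV has them; the wrist camera has in their place "tool_from_camera" (4x4, takes a point from camera to tool coordinates, whose origin is the TCP and whose axes are the flange's). Camera axes: x right, y down, z forward; pixel columns grow to the right and rows downward; lengths in m; the calibration is good to about 2 mm. The wrist camera is an equidistant fisheye: a pixel r from the principal point sees the ray r / f radians off the axis. A picture is of the moment at which its call begins: read the wrist's pose just before it.
- workorder.job_done(): hands the job in; it is judged then, once.
Trained networks look in a picture, given as the dict that the camera call returned (one of the last four; its "shot" number tells which), for a name from the list of things; names that differ only in an ending like _2 or _b are one class to them, and where a whole thing is asked for, a point or a joint stands for the part that bears it (a point fixed in the world has none). Each returns a list of dicts, best first, with "score" (0 to 1); they miss things now and then, are a little off and sometimes report something else, mostly with a low value. They report only what shows in the picture. A call takes as long as a camera call. They do not tell look-alikes from the thing itself.
- vision.spot_in(picture, query): "position" ([column, row] in pixels, amid what is visible of it).
- vision.place_of(picture, query): "position" ([column, row] in pixels: a listed point, or the origin of a listed thing).
The state is a dict: "clock": time; "joint_pos": joint angles; "joint_vel": joint speeds; "tau": joint torques, N m; "eef_pos": TCP position; "tool_rot": TCP orientation; "ft_force": force on the tool from outside, world axes, zero at the start; "ft_torque": the same for the moment, N m; "grip_width": finger opening in m; "grasp_force": force on a finger pad.
Only numpy, scipy, OpenCV 4.12 (cv2) and the standard library are available. Lean on these libraries where they do the work, as an engineer would, in place of code of your own. Each camera call takes 0.05 s, during which the arm holds its last target. There are 200 camera calls.

## Task

Box up the white marble strips: draw every strip in the magazine out through its mouth, and take the loose one if there is one on the table, and lay each flat in a bay of its own in the wooden case. Then set the cover squarely on the case and press it straight down until both spring catches click over its edges and it sits flush all round; once it is home stop pushing, do not lean on it. Leave the jar, cup, hammer and brush where they are.

Things in the scene. Friction and masses are not known exactly. Their poses are not given: they have to be found in the camera images.
- strip1: plain white marble strip 70 (x) x 20 (y) x 12 (z) mm, about 45 g, all alike; origin at the centre of its underside, x along its length. piled flat in the magazine, number 1 from the bottom at the start
- strip2: plain white marble strip 70 (x) x 20 (y) x 12 (z) mm, about 45 g, all alike; origin at the centre of its underside, x along its length. piled flat in the magazine, number 2 from the bottom at the start
- strip3: plain white marble strip 70 (x) x 20 (y) x 12 (z) mm, about 45 g, all alike; origin at the centre of its underside, x along its length. piled flat in the magazine, number 3 from the bottom at the start
- strip4: plain white marble strip 70 (x) x 20 (y) x 12 (z) mm, about 45 g, all alike; origin at the centre of its underside, x along its length. piled flat in the magazine, topmost, or does not exist
- strip5: plain white marble strip 70 (x) x 20 (y) x 12 (z) mm, about 45 g, all alike; origin at the centre of its underside, x along its length. lies loose on the table, or does not exist
- magazine: fixed gravity-fed stack magazine; origin on the table under the pile's centre, x along the strips. Floor 8 mm up; clear side walls (31 mm over both, tops 59 mm); front and back walls, outer faces x = -41, +41. Only the bottom strip passes the slot under the front wall (-x). In front of it a 10 mm wide, 8 mm high apron runs to x = -89: fingers reach down beside a strip. The pile drops as it leaves
- pusher (a joint): spring-return pusher of the magazine: 0 at rest, 0.033 m fully pushed towards the mouth (the magazine's -x): the bottom strip then sticks out about 31 mm from the pile (25 mm clear of the front wall). Takes 3 to 8 N and springs back when let go, while the strip stays out; must be back before the pile can drop flat
- pusher_knob (a point): top centre of the pusher's black upright knob, 12 (along magazine x) x 22 (y) mm, from 12 to 56 mm above the table; at rest 84.5 mm behind (+x) the pile's centre, 38 mm behind the back wall, free space behind it. Push it from behind or pinch it
- case: fixed open wooden case 264 (x) x 94 (y) mm; origin on the table under its centre; floor 5 mm thick, walls 4 mm thick, tops at 27 mm. Six ribs across it (2.5 mm high, 46 mm apart) make five bays; spare room at each end. End tabs (3 mm clear of the cover) and corner guides (2.5 mm clear), flared at the top, rise to 48 mm. A catch, 43 mm high, stands outside the middle of each long side
- bay1 (a point): centre of a bay on the case's floor (5 mm above the table); axes as the case's: a strip lies with its length along y. A bay is 43 mm between ribs (x) and 86 mm long (y)
- bay2 (a point): centre of a bay on the case's floor (5 mm above the table); axes as the case's: a strip lies with its length along y. A bay is 43 mm between ribs (x) and 86 mm long (y)
- bay3 (a point): centre of a bay on the case's floor (5 mm above the table); axes as the case's: a strip lies with its length along y. A bay is 43 mm between ribs (x) and 86 mm long (y)
- bay4 (a point): centre of a bay on the case's floor (5 mm above the table); axes as the case's: a strip lies with its length along y. A bay is 43 mm between ribs (x) and 86 mm long (y)
- bay5 (a point): centre of a bay on the case's floor (5 mm above the table); axes as the case's: a strip lies with its length along y. A bay is 43 mm between ribs (x) and 86 mm long (y)
- seat (a point): where the cover's origin is when it is home: centre of the case at the wall tops, 27 mm above the table; axes as the case's
- catch_left (a joint): sprung nose of the catch on the case's +y side: 0 at rest, up to 0.009 m pushed outwards. Slippery 45 degree wedge 28 mm long, tip 4.5 mm inside the cover's edge. The cover laid on rests on both noses about 12 mm above its seat; pressed, both yield (peak 5 to 8 N each), then spring back over its top edge: reads 0.001 to 0.003 when snapped
- catch_right (a joint): the same on the case's -y side
- cover: loose plain wooden cover, a flat plate 264 (x) x 94 (y) x 5 mm, about 190 g, with a bar handle on top; origin at the centre of the plate's underside; either way round fits
- cover_handle (a point): top centre of the cover's bar handle, 33 mm above the plate's underside; the bar is 60 (x) x 14 (y) mm and stands 28 mm above the plate; its top may be pressed on
- jar: small closed jar, 56 mm wide, 85 mm high, a bystander; origin under its centre
- cup: white ceramic cup, 68 mm wide, 75 mm high, a bystander; origin under its centre
- hammer: hammer lying on the table, a bystander
- brush: brush lying on the table, a bystander
Things that resemble listed ones, but are neither listed nor needed, are in the scene too. Leave any black, green or yellow look-alike of the strip4 alone.

How it is judged:
On the way, in this order (a step that is already met when the one before it is completed fails the run):
1. every strip lies flat in a bay of its own, let go (((x of strip1 in the frame of bay1 between -0.0125 and 0.0125 m and y of strip1 in the frame of bay1 between -0.0105 and 0.0105 m) or (x of strip1 in the frame of bay2 between -0.0125 and 0.0125 m and y of strip1 in the frame of bay2 between -0.0105 and 0.0105 m) or (x of strip1 in the frame of bay3 between -0.0125 and 0.0125 m and y of strip1 in the frame of bay3 between -0.0105 and 0.0105 m) or (x of strip1 in the frame of bay4 between -0.0125 and 0.0125 m and y of strip1 in the frame of bay4 between -0.0105 and 0.0105 m) or (x of strip1 in the frame of bay5 between -0.0125 and 0.0125 m and y of strip1 in the frame of bay5 between -0.0105 and 0.0105 m)) and z of each of strip1, strip2, strip3, strip4, strip5 in the frame of case below 0.0085 m and angle between the z axis of each of strip1, strip2, strip3, strip4, strip5 and the z axis of case, either way round below 0.12 rad and linear speed of each of strip1, strip2, strip3, strip4, strip5 below 0.03 m/s and ((x of strip2 in the frame of bay1 between -0.0125 and 0.0125 m and y of strip2 in the frame of bay1 between -0.0105 and 0.0105 m) or (x of strip2 in the frame of bay2 between -0.0125 and 0.0125 m and y of strip2 in the frame of bay2 between -0.0105 and 0.0105 m) or (x of strip2 in the frame of bay3 between -0.0125 and 0.0125 m and y of strip2 in the frame of bay3 between -0.0105 and 0.0105 m) or (x of strip2 in the frame of bay4 between -0.0125 and 0.0125 m and y of strip2 in the frame of bay4 between -0.0105 and 0.0105 m) or (x of strip2 in the frame of bay5 between -0.0125 and 0.0125 m and y of strip2 in the frame of bay5 between -0.0105 and 0.0105 m)) and ((x of strip3 in the frame of bay1 between -0.0125 and 0.0125 m and y of strip3 in the frame of bay1 between -0.0105 and 0.0105 m) or (x of strip3 in the frame of bay2 between -0.0125 and 0.0125 m and y of strip3 in the frame of bay2 between -0.0105 and 0.0105 m) or (x of strip3 in the frame of bay3 between -0.0125 and 0.0125 m and y of strip3 in the frame of bay3 between -0.0105 and 0.0105 m) or (x of strip3 in the frame of bay4 between -0.0125 and 0.0125 m and y of strip3 in the frame of bay4 between -0.0105 and 0.0105 m) or (x of strip3 in the frame of bay5 between -0.0125 and 0.0125 m and y of strip3 in the frame of bay5 between -0.0105 and 0.0105 m)) and ((x of strip4 in the frame of bay1 between -0.0125 and 0.0125 m and y of strip4 in the frame of bay1 between -0.0105 and 0.0105 m) or (x of strip4 in the frame of bay2 between -0.0125 and 0.0125 m and y of strip4 in the frame of bay2 between -0.0105 and 0.0105 m) or (x of strip4 in the frame of bay3 between -0.0125 and 0.0125 m and y of strip4 in the frame of bay3 between -0.0105 and 0.0105 m) or (x of strip4 in the frame of bay4 between -0.0125 and 0.0125 m and y of strip4 in the frame of bay4 between -0.0105 and 0.0105 m) or (x of strip4 in the frame of bay5 between -0.0125 and 0.0125 m and y of strip4 in the frame of bay5 between -0.0105 and 0.0105 m)) and ((x of strip5 in the frame of bay1 between -0.0125 and 0.0125 m and y of strip5 in the frame of bay1 between -0.0105 and 0.0105 m) or (x of strip5 in the frame of bay2 between -0.0125 and 0.0125 m and y of strip5 in the frame of bay2 between -0.0105 and 0.0105 m) or (x of strip5 in the frame of bay3 between -0.0125 and 0.0125 m and y of strip5 in the frame of bay3 between -0.0105 and 0.0105 m) or (x of strip5 in the frame of bay4 between -0.0125 and 0.0125 m and y of strip5 in the frame of bay4 between -0.0105 and 0.0105 m) or (x of strip5 in the frame of bay5 between -0.0125 and 0.0125 m and y of strip5 in the frame of bay5 between -0.0105 and 0.0105 m)) and horizontal distance between strip1 and strip2 above 0.03 m and horizontal distance between each of strip1, strip2 and strip3 above 0.03 m and horizontal distance between each of strip1, strip2, strip3 and strip4 above 0.03 m and horizontal distance between each of strip1, strip2, strip3, strip4 and strip5 above 0.03 m and contact force between the fingers and strip1 below 0.5 N and contact force between the fingers and strip2 below 0.5 N and contact force between the fingers and strip3 below 0.5 N and contact force between the fingers and strip4 below 0.5 N and contact force between the fingers and strip5 below 0.5 N), for 0.3 s.
2. the cover is pressed home and both catches have snapped over it (x of cover in the frame of seat between -0.005 and 0.005 m and y of cover in the frame of seat between -0.004 and 0.004 m and z of cover in the frame of seat between -0.0018 and 0.0018 m and angle between the x axis of cover and the x axis of case, either way round below 0.06 rad and angle between the z axis of cover and the z axis of case, either way round below 0.025 rad and angle between cover's own z axis and vertical below 0.1 rad and value of joint each of catch_left, catch_right below 0.004 m), for 0.2 s.
At the end, for the whole second after the job is handed in: Every strip lies flat on the case floor within one bay (centre within 12.5 mm across, 10.5 mm along), no two in one bay; cover on its seat within 5 mm lengthwise, 4 mm sideways, 1.8 mm in height, in line within 0.06 rad, both catches back over it (under 4 mm); pusher back at rest (all of step 2 and ((x of strip1 in the frame of bay1 between -0.0125 and 0.0125 m and y of strip1 in the frame of bay1 between -0.0105 and 0.0105 m) or (x of strip1 in the frame of bay2 between -0.0125 and 0.0125 m and y of strip1 in the frame of bay2 between -0.0105 and 0.0105 m) or (x of strip1 in the frame of bay3 between -0.0125 and 0.0125 m and y of strip1 in the frame of bay3 between -0.0105 and 0.0105 m) or (x of strip1 in the frame of bay4 between -0.0125 and 0.0125 m and y of strip1 in the frame of bay4 between -0.0105 and 0.0105 m) or (x of strip1 in the frame of bay5 between -0.0125 and 0.0125 m and y of strip1 in the frame of bay5 between -0.0105 and 0.0105 m)) and z of each of strip1, strip2, strip3, strip4, strip5 in the frame of case below 0.0085 m and angle between the z axis of each of strip1, strip2, strip3, strip4, strip5 and the z axis of case, either way round below 0.12 rad and linear speed of each of strip1, strip2, strip3, strip4, strip5 below 0.03 m/s and ((x of strip2 in the frame of bay1 between -0.0125 and 0.0125 m and y of strip2 in the frame of bay1 between -0.0105 and 0.0105 m) or (x of strip2 in the frame of bay2 between -0.0125 and 0.0125 m and y of strip2 in the frame of bay2 between -0.0105 and 0.0105 m) or (x of strip2 in the frame of bay3 between -0.0125 and 0.0125 m and y of strip2 in the frame of bay3 between -0.0105 and 0.0105 m) or (x of strip2 in the frame of bay4 between -0.0125 and 0.0125 m and y of strip2 in the frame of bay4 between -0.0105 and 0.0105 m) or (x of strip2 in the frame of bay5 between -0.0125 and 0.0125 m and y of strip2 in the frame of bay5 between -0.0105 and 0.0105 m)) and ((x of strip3 in the frame of bay1 between -0.0125 and 0.0125 m and y of strip3 in the frame of bay1 between -0.0105 and 0.0105 m) or (x of strip3 in the frame of bay2 between -0.0125 and 0.0125 m and y of strip3 in the frame of bay2 between -0.0105 and 0.0105 m) or (x of strip3 in the frame of bay3 between -0.0125 and 0.0125 m and y of strip3 in the frame of bay3 between -0.0105 and 0.0105 m) or (x of strip3 in the frame of bay4 between -0.0125 and 0.0125 m and y of strip3 in the frame of bay4 between -0.0105 and 0.0105 m) or (x of strip3 in the frame of bay5 between -0.0125 and 0.0125 m and y of strip3 in the frame of bay5 between -0.0105 and 0.0105 m)) and ((x of strip4 in the frame of bay1 between -0.0125 and 0.0125 m and y of strip4 in the frame of bay1 between -0.0105 and 0.0105 m) or (x of strip4 in the frame of bay2 between -0.0125 and 0.0125 m and y of strip4 in the frame of bay2 between -0.0105 and 0.0105 m) or (x of strip4 in the frame of bay3 between -0.0125 and 0.0125 m and y of strip4 in the frame of bay3 between -0.0105 and 0.0105 m) or (x of strip4 in the frame of bay4 between -0.0125 and 0.0125 m and y of strip4 in the frame of bay4 between -0.0105 and 0.0105 m) or (x of strip4 in the frame of bay5 between -0.0125 and 0.0125 m and y of strip4 in the frame of bay5 between -0.0105 and 0.0105 m)) and ((x of strip5 in the frame of bay1 between -0.0125 and 0.0125 m and y of strip5 in the frame of bay1 between -0.0105 and 0.0105 m) or (x of strip5 in the frame of bay2 between -0.0125 and 0.0125 m and y of strip5 in the frame of bay2 between -0.0105 and 0.0105 m) or (x of strip5 in the frame of bay3 between -0.0125 and 0.0125 m and y of strip5 in the frame of bay3 between -0.0105 and 0.0105 m) or (x of strip5 in the frame of bay4 between -0.0125 and 0.0125 m and y of strip5 in the frame of bay4 between -0.0105 and 0.0105 m) or (x of strip5 in the frame of bay5 between -0.0125 and 0.0125 m and y of strip5 in the frame of bay5 between -0.0105 and 0.0105 m)) and horizontal distance between strip1 and strip2 above 0.03 m and horizontal distance between each of strip1, strip2 and strip3 above 0.03 m and horizontal distance between each of strip1, strip2, strip3 and strip4 above 0.03 m and horizontal distance between each of strip1, strip2, strip3, strip4 and strip5 above 0.03 m and linear speed of cover below 0.02 m/s and value of joint pusher below 0.005 m); the robot touches nothing.
It fails at once if the cover, once home, is leaned on hard, with about 50 N (over 85 N of contact force, of which the catches give about 35) (distance between cover and seat below 0.006 m and contact force between cover and case above 85 N).
It fails at once if the jar is shoved more than 5 cm (distance of jar from where it was at the start of the episode above 0.05 m).
It fails at once if the cup is shoved more than 5 cm (distance of cup from where it was at the start of the episode above 0.05 m).
It fails at once if the hammer is shoved more than 5 cm (distance of hammer from where it was at the start of the episode above 0.05 m).
It fails at once if the brush is shoved more than 5 cm (distance of brush from where it was at the start of the episode above 0.05 m).
Of strip4, strip5 only 1 to 2 are there at a start; the rules pass over those that are not, and their reading is None.
At some moment in a run one of cover, strip5 may be knocked a few centimetres aside while the robot is not near it.
Once in a run the grip may slacken for a moment while it holds something.
It also fails if it takes over 208 s, if anything falls off the work surface, if the arm or the gripper's body presses on something with over 40 N, if the wrist force passes 120 N, or if a joint passes its speed limit or range.

## Working session

There is one attempt and no reset: what is moved stays moved. The work goes in short steps, Python scripts to look and compute and a shell command to move; the robot and the scene stay as the last step left them, time stands still between calls to the robot, and variables do not carry over. Pictures are saved under pics/ and viewed, at most 16 in all, crops included, and the job is handed in when it is done.

```bash
ls; mkdir -p pics
cat > h.py <<'E'
import numpy as np, cv2
from scipy.spatial.transform import Rotation as R
from workcell import bot, vision, workorder
def ext(c):
    return cv2.Rodrigues(np.array(c["rvec"],float))[0], np.array(c["tvec"],float).ravel()
def world(c,uv,z):
    """pixel -> world at height z (top/side)"""
    Rm,t=ext(c); K=np.array(c["K"]); d=Rm.T@np.linalg.inv(K)@np.array([uv[0],uv[1],1.]); o=-Rm.T@t
    return o+d*(z-o[2])/d[2]
def cloud(c):
    Rm,t=ext(c); K=np.array(c["K"]); z=c["z_map"]; v,u=np.mgrid[:z.shape[0],:z.shape[1]]
    p=np.stack([(u-K[0,2])/K[0,0]*z,(v-K[1,2])/K[1,1]*z,z],-1)
    w=(p-t)@Rm; w[z==0]=np.nan; return w
def proj(c,p):
    return cv2.projectPoints(np.array(p,float).reshape(-1,1,3),np.array(c["rvec"],float),np.array(c["tvec"],float),np.array(c["K"]),None)[0].reshape(-1,2)
E
python3 - <<'E'
from h import *
for n in ("top","side"):
    c=vision.camera(n); cv2.imwrite(f"pics/{n}0.png",c["image"]); 
    Rm,t=ext(c); print(n,(-Rm.T@t).round(3),np.array(c["K"]).round(1).tolist())
    np.savez(f"{n}0.npz",**{k:v for k,v in c.items() if k!="shot"})
    for q in ["strip1","magazine","pusher_knob","case","bay1","bay3","bay5","seat","cover","cover_handle","catch_left","jar","cup","hammer","brush"]:
        r=vision.place_of(c,q)
        print(q,[(np.round(x["position"],1).tolist(),round(x["score"],2)) for x in r[:6]])
print(bot.get_obs())
E
```

```text
pics
top [ 0.468 -0.002  1.706] [[442.0, 0.0, 256.0], [0.0, 442.0, 188.6], [0.0, 0.0, 1.0]]
strip1 [([155.9, 206.9], 0.65), ([161.6, 176.4], 0.6), ([166.7, 232.4], 0.59), ([187.7, 198.6], 0.55), ([193.8, 247.3], 0.55), ([189.9, 177.0], 0.54)]
magazine [([190.1, 202.4], 0.81), ([316.0, 195.8], 0.25), ([254.5, 200.7], 0.24)]
pusher_knob [([251.8, 203.0], 0.58), ([190.4, 180.2], 0.55), ([388.9, 198.8], 0.5)]
case [([315.1, 195.8], 0.85), ([223.1, 145.5], 0.62)]
bay1 [([316.6, 199.6], 0.98), ([314.9, 209.9], 0.97), ([313.3, 174.1], 0.95), ([316.1, 223.0], 0.76), ([314.2, 184.9], 0.65)]
bay3 [([316.6, 199.6], 0.98), ([314.9, 209.9], 0.97), ([313.3, 174.1], 0.95), ([316.1, 223.0], 0.76), ([314.2, 184.9], 0.65)]
bay5 [([316.6, 199.6], 0.98), ([314.9, 209.9], 0.97), ([313.3, 174.1], 0.95), ([316.1, 223.0], 0.76), ([314.2, 184.9], 0.65)]
seat [([316.0, 210.5], 0.18)]
cover [([253.0, 201.8], 0.65)]
cover_handle [([249.5, 204.2], 0.78), ([315.8, 189.2], 0.54), ([126.0, 192.6], 0.48)]Traceback (most recent call last):
  File "<stdin>", line 7, in <module>
ValueError: it knows: bay, brush, case, cover, cover_handle, cup, hammer, jar, magazine, pusher_knob, seat, strip
```

Run:
```python
from h import *
c=vision.camera("side"); np.savez("side0.npz",**{k:v for k,v in c.items() if k!="shot"})
t=np.load("top0.npz")
a=cv2.resize(t["image"][90:330,80:430],None,fx=2.28,fy=2.28,interpolation=cv2.INTER_CUBIC)
cv2.imwrite("pics/top0c.png",a); cv2.imwrite("pics/side0.png",c["image"])
print(bot.get_obs())
```

```text
{'clock': 0.6, 'joint_pos': array([1.21800276e+00, 2.40544300e-01, 4.99197821e-03, 1.33522528e+00,
       2.75240645e-05, 1.57084344e+00]), 'joint_vel': array([ 0.00062705, -0.00205428, -0.00027744,  0.00197752, -0.0014776 ,
        0.0004938 ]), 'tau': array([ 9.92138594e-04, -3.71974003e+01,  2.52570891e+01,  1.36902574e-03,
        1.47608985e-04,  6.02297678e-07]), 'eef_pos': array([0.1727476 , 0.46919517, 0.23133125]), 'tool_rot': array([ 1.75506607e-01,  9.84478253e-01,  1.16308663e-05, -1.19059810e-05]), 'ft_force': array([-0.58924709, -0.57260847,  0.83016154]), 'ft_torque': array([ 0.00546538, -0.01615379,  0.00619138]), 'grasp_force': 0.0, 'grip_width': 0.08528926352101047}
```

View pics/top0c.png

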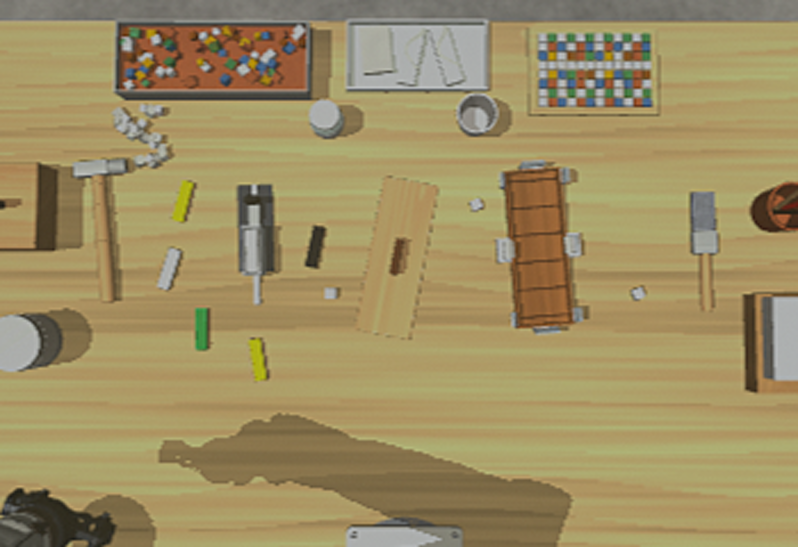

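View pics/side0.png

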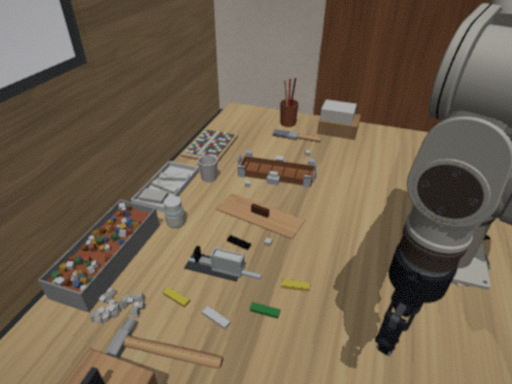

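The top picture (crop ×2.28) shows the magazine at crop (255,235), with its mouth towards the robot at (257,290) and its knob at (252,197). The cover is at (397,258) with its handle at (399,256), and the case at (540,245).

Candidates for the loose strip, by crop pixel:
- white (170,268)
- yellow (184,200) and (258,358)
- green (202,328)
- black (316,246)
- grey-white apron (257,290)

I choose the white one at (170,268), which is full-image (155,207).

```bash
cat >> h.py <<'E'
def wrist():
    o=bot.get_obs(); c=vision.camera("wrist")
    T=np.eye(4); T[:3,:3]=R.from_quat(o["tool_rot"]).as_matrix(); T[:3,3]=o["eef_pos"]
    c["T"]=T@np.array(c["tool_from_camera"]); return c
def wray(c,uv):
    K=np.array(c["K"]); a=(np.atleast_2d(uv)-K[:2,2])/[K[0,0],K[1,1]]; th=np.linalg.norm(a,axis=1)+1e-12
    return np.c_[a/th[:,None]*np.sin(th)[:,None],np.cos(th)]@c["T"][:3,:3].T
def wworld(c,uv,z):
    d=wray(c,uv); o=c["T"][:3,3]; return o+d*((z-o[2])/d[:,2])[:,None]
def wcloud(c):
    z=c["z_map"]; v,u=np.mgrid[:z.shape[0],:z.shape[1]]; uv=np.c_[u.ravel(),v.ravel()]
    d=wray(c,uv)@c["T"][:3,:3]; s=z.ravel()/np.maximum(d[:,2],1e-6)
    p=(d*s[:,None])@c["T"][:3,:3].T+c["T"][:3,3]; p[(z.ravel()==0)]=np.nan
    return p.reshape(z.shape+(3,))
def wproj(c,p):
    q=(np.atleast_2d(p)-c["T"][:3,3])@c["T"][:3,:3]; K=np.array(c["K"]); r=np.hypot(q[:,0],q[:,1])+1e-12; th=np.arctan2(r,q[:,2])
    return K[:2,2]+q[:,:2]/r[:,None]*th[:,None]*[K[0,0],K[1,1]]
def ortho(c,x0,x1,y0,y1,z,s=1000.):
    """rectified top-down view of plane z, s px/m; image up=+x, left=+y"""
    xs=np.arange(x1,x0,-1/s); ys=np.arange(y1,y0,-1/s); X,Y=np.meshgrid(xs,ys,indexing="ij")
    uv=wproj(c,np.c_[X.ravel(),Y.ravel(),np.full(X.size,z)]).astype(np.float32)
    return cv2.remap(c["image"],uv[:,0].reshape(X.shape),uv[:,1].reshape(X.shape),cv2.INTER_LINEAR)
def rect(pts):
    (cx,cy),(w,h),a=cv2.minAreaRect((pts[:,:2]*1000).astype(np.float32)); 
    if w<h: w,h,a=h,w,a+90
    return np.round([cx,cy,w,h],1),round(((a+90)%180)-90,2)
def go(xyz,yaw=None):
    """print shift (tool mm) and turn to target; yaw = world angle (deg) of the tool y axis, mod 180"""
    o=bot.get_obs(); Rm=R.from_quat(o["tool_rot"]).as_matrix(); y=Rm[:,1]; cur=np.degrees(np.arctan2(y[1],y[0]))
    print("shift",(Rm.T@(np.array(xyz)-o["eef_pos"])*1000).round(1).tolist(), "tcp",o["eef_pos"].round(4),"tool-y deg",round(cur,2))
    if yaw is not None:
        d=(yaw-cur+90)%180-90; n=Rm@R.from_rotvec([0,0,-np.radians(d)]).as_matrix()
        print(" turn wz",round(-np.radians(d),4)," shift after turn",(n.T@(np.array(xyz)-o["eef_pos"])*1000).round(1).tolist(),"j6",round(o["joint_pos"][5],2))
E
python3 - <<'E'
from h import *
c=dict(np.load("top0.npz")); w=cloud(c)
def at(u,v): return w[int(round(v)),int(round(u))].round(3)
for n,uv,z in [("knob",(189.9,177),.056),("mag",(190.1,202.4),.05),("cover",(253,201.8),.005),("case",(315.1,195.8),.005),("loose",(155,207),.012),("handle",(249.5,204.2),.033),("b1",(313.3,174.1),.005),("b5",(316.1,223),.005)]:
    print(n,world(c,uv,z).round(3),at(*uv))
for n,(x0,x1,y0,y1,z0,z1) in dict(cover=(.3,.56,-.1,.1,.003,.012)).items():
    m=(w[...,0]>x0)&(w[...,0]<x1)&(w[...,1]>y0)&(w[...,1]<y1)&(w[...,2]>z0)&(w[...,2]<z1)
    print(n,m.sum(),rect(w[m]))
t=wrist(); print(np.array(t["tool_from_camera"]).round(3).tolist(),np.array(t["K"]).round(1).tolist())
go([.38,.22,.25],90)
E
```

```text
knob [0.634 0.254 0.056] [0.635 0.254 0.054]
mag [0.539 0.253 0.05 ] [0.54  0.253 0.057]
cover [0.544 0.018 0.005] [0.542 0.018 0.032]
case [ 0.567 -0.221  0.005] [ 0.566 -0.221  0.006]
loose [0.523 0.394 0.012] [0.523 0.394 0.013]
handle [0.533 0.031 0.033] [0.535 0.029 0.007]
b1 [ 0.651 -0.215  0.005] [ 0.651 -0.214  0.008]
b5 [ 0.463 -0.224  0.005] [ 0.463 -0.225 -0.001]
cover 1420 (array([4.307e+02, 4.000e-01, 2.559e+02, 1.966e+02]), 0.09)
[[0.001, -0.955, -0.297, 0.075], [1.0, 0.001, 0.0, 0.001], [-0.0, -0.297, 0.955, -0.142], [0.0, 0.0, 0.0, 1.0]] [[297.3, 0.0, 259.5], [0.0, 297.3, 195.5], [0.0, 0.0, 1.0]]
shift [-280.6, -162.3, -18.7] tcp [0.1728 0.4692 0.2313] tool-y deg 69.79
 turn wz -0.3528  shift after turn [-207.2, -249.2, -18.7] j6 1.57
```

```bash
python3 -m creep '[[[0,0,0],[0,0,-0.1764]],[[0,0,0],[0,0,-0.1764]],[[-44,-24,-10],[0,0,0]],[[-44,-24,-10],[0,0,0]],[[-44,-24,-10],[0,0,0]],[[-44,-24,-10],[0,0,0]],[[-44,-24,-10],[0,0,0]],[[-44,-24,-10],[0,0,0]],[[-44,-24,-10],[0,0,0]],[[0,0,0],[0,0,0]]]'
cat > look.py <<'E'
import sys
from h import *
c=wrist(); x0,x1,y0,y1,z,s=map(float,sys.argv[2:8]); print(c["T"][:3,3].round(3))
cv2.imwrite(f"pics/{sys.argv[1]}.png",ortho(c,x0,x1,y0,y1,z,s)); np.savez(sys.argv[1]+".npz",**{k:v for k,v in c.items() if k!="shot"})
for q in sys.argv[8:]:
    for r in vision.place_of(c,q)[:6]: print(q,np.round(r["position"],1).tolist(),round(r["score"],2),wworld(c,r["position"],.0)[0].round(4),wworld(c,r["position"],.05)[0].round(4))
E
python3 look.py w1 .42 .68 .19 .45 .02 2200 strip pusher_knob magazine
```

```text
clock: 1.9
eef_pos: [0.4838, 0.2994, 0.3014]
tool_rot: [0.003, 1.0, 0.0, 0.001]
ft_force: [0.9, -0.1, -0.8]
grip_width: 0.0859
grasp_force: 0.0
[0.408 0.3   0.444]
strip [171.3, 202.9] 0.96 [0.559  0.1564 0.    ] [0.542  0.1726 0.05  ]
strip [320.5, 181.6] 0.84 [0.5247 0.3951 0.    ] [0.5116 0.3844 0.05  ]
strip [306.5, 246.2] 0.77 [0.6368 0.3783 0.    ] [0.611  0.3695 0.05  ]
strip [225.8, 207.9] 0.72 [0.5675 0.2459 0.    ] [0.5495 0.252  0.05  ]
strip [220.3, 81.0] 0.72 [0.3706 0.2428 0.    ] [0.3749 0.2493 0.05  ]
pusher_knob [231.7, 265.5] 0.75 [ 0.6735  0.2511 -0.    ] [0.6436 0.2566 0.05  ]
magazine [229.5, 201.3] 0.9 [0.5564 0.2522 0.    ] [0.5397 0.2576 0.05  ]
```

View pics/w1.png

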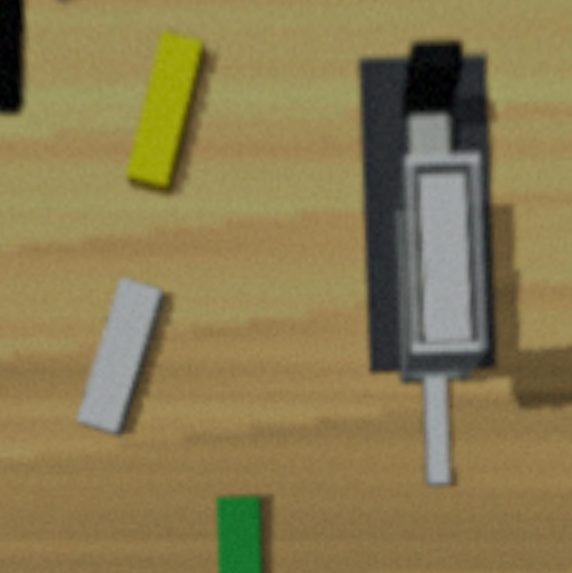

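The crop shows the white loose strip at (120,356), a plain white box. Yellow (167,110) and green (240,535) are the look-alikes. The magazine's wall rim is at (447,255), the knob at (435,75) and the apron at (438,430). Next I measure these.

```bash
cat > seg.py <<'E'
from h import *
def seg(c,x0,x1,y0,y1,z,f,s=4000):
    im=ortho(c,x0,x1,y0,y1,z,s); hsv=cv2.cvtColor(im,cv2.COLOR_BGR2HSV); m=f(hsv).astype(np.uint8)
    m=cv2.morphologyEx(m,cv2.MORPH_OPEN,np.ones((5,5)))
    n,l,st,_=cv2.connectedComponentsWithStats(m); k=1+np.argmax(st[1:,4]); r,cc=np.nonzero(l==k)
    return rect(np.c_[x1-r/s,y1-cc/s])
white=lambda h:(h[...,1]<50)&(h[...,2]>120)
E
python3 - <<'E'
from seg import *
c=dict(np.load("w1.npz"))
print("loose",seg(c,.46,.57,.36,.43,.012,white))
print("magtop",seg(c,.49,.62,.225,.275,.059,lambda h:(h[...,1]<60)&(h[...,2]>100)))
print("apron",seg(c,.455,.505,.235,.27,.008,white))
print("knob",seg(c,.61,.67,.235,.28,.056,lambda h:(h[...,2]<35)))
w=wcloud(c)
for n,(x,y) in dict(loose=(.519,.395),pile=(.54,.255),pile2=(.55,.254),pile3=(.53,.255),knob=(.637,.255),apron=(.475,.254)).items():
    m=np.hypot(w[...,0]-x,w[...,1]-y)<.004; print(n,m.sum(),np.nanmedian(w[m],0).round(4), np.nanpercentile(w[m][:,2],[5,95]).round(4))
E
```

```text
loose (array([520.7, 398.2,  70.4,  20.1]), -17.68)
magtop (array([558.6, 253.2,  98.4,  31.3]), 1.31)
apron (array([483.5, 250.2,  43.3,  11.3]), 1.51)
knob (array([624.1, 253.1,  33.8,  28.2]), -90.0)
loose 21 [0.5191 0.3947 0.0117] [0.0103 0.0128]
pile 24 [0.5402 0.2546 0.0556] [0.0548 0.0566]
pile2 26 [0.5498 0.2543 0.0558] [0.0545 0.0569]
pile3 24 [0.53   0.255  0.0556] [0.0543 0.0565]
knob 18 [0.6366 0.2549 0.0557] [0.0551 0.0569]
apron 1352 [0.4731 0.2548 0.3476] [0.3202 0.3714]
```

```bash
python3 -c "
from h import *
go([.5207,.3982,.08],72.3)"
```

```text
shift [-41.2, 96.6, 220.9] tcp [0.4798 0.3016 0.301 ] tool-y deg 90.06
 turn wz 0.3099  shift after turn [-9.8, 104.6, 220.9] j6 0.56
```

```bash
python3 -m creep '[[[0,0,0],[0,0,0.155]],[[0,0,0],[0,0,0.155]],[[-2,20,44],[0,0,0]],[[-2,21,44],[0,0,0]],[[-2,21,44],[0,0,0]],[[-2,21,44],[0,0,0]],[[-2,21,45],[0,0,0]],[[0,0,0],[0,0,0]],[[0,0,0],[0,0,0]]]' 60
python3 - <<'E'
from seg import *
c=wrist(); print("loose",seg(c,.46,.58,.35,.45,.012,white)); go([.5207,.3982,.005],72.3)
cv2.imwrite("pics/w2.png",c["image"])
E
```

```text
clock: 3.22
eef_pos: [0.5215, 0.3978, 0.0816]
tool_rot: [0.154, 0.988, 0.0, 0.0]
ft_force: [0.3, 1.1, 0.5]
grip_width: 0.0598
grasp_force: 0.0
loose (array([521.5, 398. ,  69.7,  20. ]), -17.39)
shift [1.8, -0.5, 77.8] tcp [0.5223 0.398  0.0828] tool-y deg 72.28
 turn wz -0.0003  shift after turn [1.8, -0.5, 77.8] j6 0.96
```

View pics/w2.png

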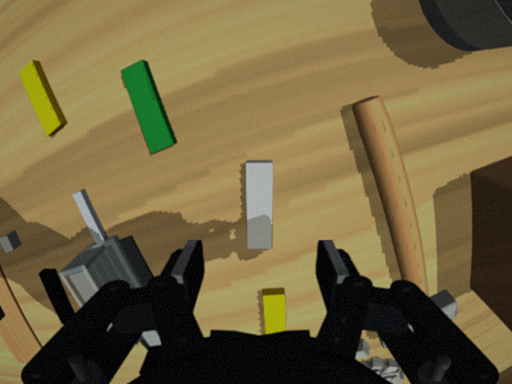

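The white strip at (259,205) sits midway between the fingers, and nothing else is in the way. I descend and grasp it.

```bash
python3 -m creep '[[[1,0,26],[0,0,0]],[[0,0,26],[0,0,0]],[[0,0,26],[0,0,0]],[[0,0,0],[0,0,0]]]' 40
python3 -m creep '[[[0,0,0],[0,0,0]],[[0,0,0],[0,0,0]],[[0,0,0],[0,0,0]],[[0,0,0],[0,0,0]],[[0,0,0],[0,0,0]],[[0,0,-40],[0,0,0]],[[0,0,-60],[0,0,0]],[[0,0,-60],[0,0,0]],[[0,0,-40],[0,0,0]],[[0,0,0],[0,0,0]]]' 5
python3 -c "
from h import *
go([.50,-.20,.25],90)"
```

```text
clock: 3.78
eef_pos: [0.5205, 0.3967, 0.0028]
tool_rot: [0.155, 0.988, -0.0, -0.0]
ft_force: [-0.2, -0.0, 0.1]
grip_width: 0.0398
grasp_force: 0.0
clock: 5.03
eef_pos: [0.5233, 0.3992, 0.2087]
tool_rot: [0.154, 0.988, 0.004, 0.004]
ft_force: [-0.5, -0.9, -0.4]
grip_width: 0.018
grasp_force: 59.4
shift [-160.9, -577.4, -45.7] tcp [0.5233 0.3992 0.2087] tool-y deg 72.24
 turn wz -0.31  shift after turn [22.9, -598.9, -45.7] j6 0.96
```

```bash
python3 -m creep '[[[-13,-48,-4],[0,0,0]],[[-13,-48,-4],[0,0,0]],[[-13,-48,-4],[0,0,0]],[[-13,-48,-4],[0,0,0]],[[-13,-48,-4],[0,0,0]],[[-14,-48,-4],[0,0,0]],[[-14,-48,-4],[0,0,0]],[[-14,-48,-4],[0,0,0]],[[-14,-48,-4],[0,0,0]],[[-14,-48,-4],[0,0,0]],[[-13,-48,-3],[0,0,0]],[[-13,-49,-3],[0,0,0]]]'
python3 -m creep '[[[0,0,0],[0,0,0.18]],[[0,0,0],[0,0,0.18]],[[0,0,0],[0,0,0.18]],[[0,0,0],[0,0,0.18]],[[0,0,0],[0,0,0.18]],[[0,0,0],[0,0,0.18]],[[0,0,0],[0,0,0.18]],[[0,0,0],[0,0,0]]]'
python3 look.py c1 .42 .72 -.37 -.07 .027 2000 bay case seat
```

```text
clock: 6.52
eef_pos: [0.4976, -0.2025, 0.2475]
tool_rot: [0.154, 0.988, 0.0, -0.001]
ft_force: [-0.2, -0.9, -0.9]
grip_width: 0.0177
grasp_force: 59.4
clock: 7.52
eef_pos: [0.4978, -0.2009, 0.2474]
tool_rot: [0.706, 0.708, -0.0, -0.001]
ft_force: [-0.2, 0.4, -0.5]
grip_width: 0.0179
grasp_force: 59.4
[ 0.498 -0.125  0.39 ]
bay [301.9, 180.2] 0.9 [ 0.556  -0.2235  0.    ] [ 0.5486 -0.2109  0.05  ]
bay [238.9, 184.5] 0.75 [ 0.4703 -0.23    0.    ] [ 0.4739 -0.2165  0.05  ]
bay [370.6, 174.5] 0.74 [ 0.6548 -0.2139  0.    ] [ 0.6347 -0.2025  0.05  ]
bay [338.8, 177.8] 0.62 [ 0.6077 -0.2195  0.    ] [ 0.5937 -0.2074  0.05  ]
bay [270.3, 184.0] 0.61 [ 0.5129 -0.2292  0.    ] [ 0.5111 -0.2158  0.05  ]
case [304.2, 181.1] 0.69 [ 0.5592 -0.2248  0.    ] [ 0.5514 -0.2119  0.05  ]
case [368.1, 172.7] 0.5 [ 0.6507 -0.2114  0.    ] [ 0.6311 -0.2003  0.05  ]
seat [310.6, 183.8] 0.87 [ 0.5683 -0.2285  0.    ] [ 0.5593 -0.2152  0.05  ]
```

View pics/c1.png

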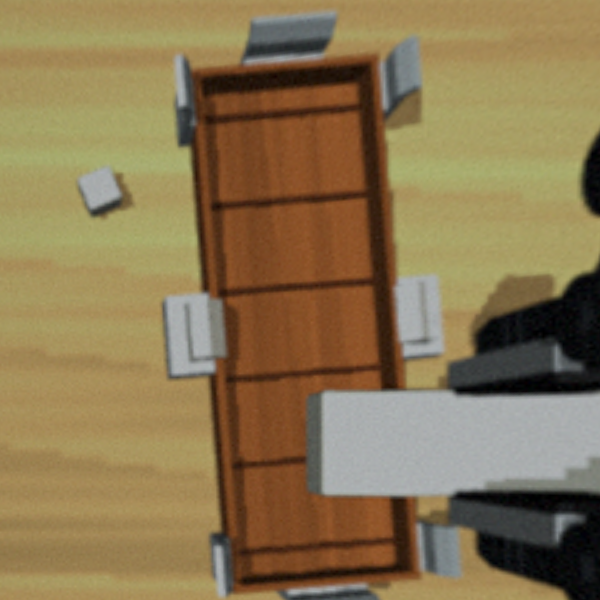

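The strip is held between the fingers, pale at (450,440). Inside the case I see six ribs and the catches at (195,335) and (418,315). The rim corners at about (193,70), (377,55), (228,590) and (418,577) put the case centre near (0.5585,-0.222) with a yaw of about 4.2°.

```bash
python3 -c "
from h import *
go([.650,-.2153,.08],4.2)"
```

```text
shift [-14.7, 151.9, 167.9] tcp [ 0.4982 -0.201   0.248 ] tool-y deg 0.15
 turn wz -0.0708  shift after turn [-25.4, 150.5, 167.9] j6 1.18
```

```bash
python3 -m creep '[[[0,0,0],[0,0,-0.071]],[[-8,50,10],[0,0,0]],[[-8,50,20],[0,0,0]],[[-9,50,30],[0,0,0]],[[0,0,50],[0,0,0]],[[0,0,50],[0,0,0]],[[0,0,8],[0,0,0]],[[0,0,0],[0,0,0]],[[0,0,0],[0,0,0]]]'
python3 - <<'E'
from h import *
c=wrist(); cv2.imwrite("pics/c2.png",ortho(c,.55,.72,-.30,-.13,.012,3200)); go([.650,-.2153,.0095],4.2)
print(bot.get_obs()["grip_width"])
E
```

```text
clock: 8.85
eef_pos: [0.6517, -0.216, 0.0838]
tool_rot: [0.681, 0.732, 0.001, 0.003]
ft_force: [-0.3, -0.1, 0.5]
grip_width: 0.0177
grasp_force: 59.4
shift [1.0, -2.0, 74.3] tcp [ 0.6517 -0.216   0.0838] tool-y deg 4.12
 turn wz -0.0014  shift after turn [1.0, -2.0, 74.3] j6 1.18
0.017651521723913592
```

View pics/c2.png

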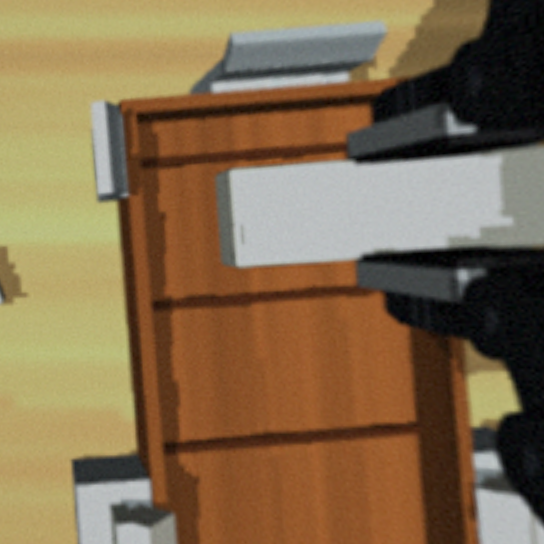

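The strip is lined up over the end bay: the ribs at rows 155 and 298 bracket it, so the bay centre at row 227 agrees with the estimate. I lower and release.

```bash
python3 -m creep '[[[1,-2,25],[0,0,0]],[[0,0,25],[0,0,0]],[[0,0,15],[0,0,0]],[[0,0,9],[0,0,0]],[[0,0,0],[0,0,0]],[[0,0,0],[0,0,0]]]'
python3 -m creep '[[[0,0,0],[0,0,0]],[[0,0,0],[0,0,0]],[[0,0,0],[0,0,0]],[[0,0,-30],[0,0,0]],[[0,0,-60],[0,0,0]],[[0,0,-60],[0,0,0]],[[0,0,-40],[0,0,0]],[[0,0,0],[0,0,0]]]' 29
python3 - <<'E'
from seg import *
c=wrist(); cv2.imwrite("pics/c3.png",ortho(c,.42,.72,-.37,-.07,.027,2000))
print(seg(c,.6,.7,-.27,-.16,.017,lambda h:(h[...,1]<60)&(h[...,2]>120)))
np.savez("c3.npz",**{k:v for k,v in c.items() if k!="shot"})
for r in vision.place_of(c,"bay")[:5]: print(wworld(c,r["position"],.005)[0].round(4),r["score"])
go([.665,.2545,.12],90)
E
```

```text
clock: 9.65
eef_pos: [0.6481, -0.2146, 0.0104]
tool_rot: [0.681, 0.732, 0.0, 0.001]
ft_force: [-6.1, 2.2, 12.1]
grip_width: 0.0183
grasp_force: 60.9
clock: 10.65
eef_pos: [0.6501, -0.2153, 0.2014]
tool_rot: [0.681, 0.732, 0.002, 0.004]
ft_force: [-0.5, 0.8, 0.5]
grip_width: 0.029
grasp_force: 0.0
(array([ 648.7, -212.9,   70.1,   20.2]), -86.13)
[ 0.4681 -0.2246  0.005 ] 0.9
[ 0.6534 -0.2126  0.005 ] 0.81
[ 0.5533 -0.2249  0.005 ] 0.77
[ 0.6046 -0.2202  0.005 ] 0.59
[ 0.5151 -0.2265  0.005 ] 0.57
shift [466.5, 50.9, 76.0] tcp [ 0.6477 -0.2144  0.196 ] tool-y deg 4.11
 turn wz -1.499  shift after turn [-17.3, 468.9, 76.0] j6 1.18
```

View pics/c3.png

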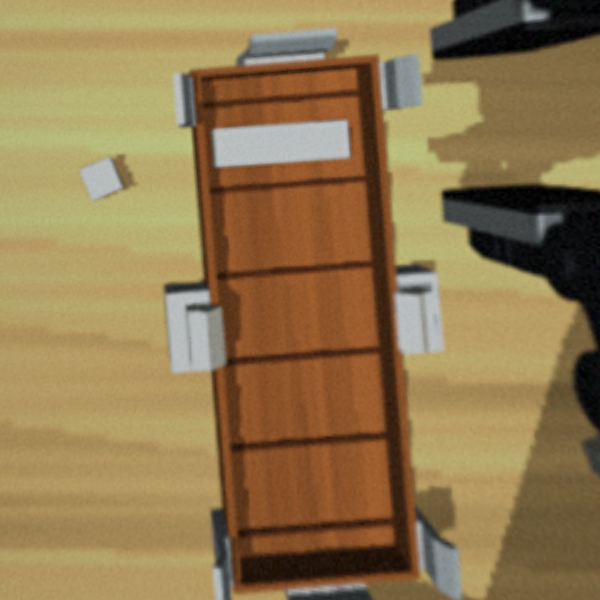

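The strip lies flat in the far bay at (280,145), and the other four bays are clear. Next is the first push at the knob.

```bash
python3 -m creep '[[[58,5,0],[0,0,0]],[[58,5,0],[0,0,0]],[[58,5,0],[0,0,0]],[[58,5,0],[0,0,0]],[[58,5,0],[0,0,0]],[[58,5,0],[0,0,0]],[[58,5,0],[0,0,0]],[[58,5,0],[0,0,0]],[[0,0,0],[0,0,0]]]' 0
python3 -m creep '[[[0,0,0],[0,0,-0.1874]],[[0,0,0],[0,0,-0.1874]],[[0,0,0],[0,0,-0.1874]],[[0,0,0],[0,0,-0.1874]],[[0,0,0],[0,0,-0.1874]],[[0,0,0],[0,0,-0.1874]],[[0,0,0],[0,0,-0.1874]],[[0,0,0],[0,0,-0.1874]],[[0,0,0],[0,0,0]]]'
python3 look.py k1 .52 .68 .18 .32 .056 3500 pusher_knob
python3 -c "
from h import *
go([.664,.2545,.08],91.4)"
```

```text
clock: 11.88
eef_pos: [0.6521, 0.256, 0.1923]
tool_rot: [0.679, 0.734, -0.002, -0.002]
ft_force: [0.8, -1.3, 0.4]
grip_width: -0.0
grasp_force: 0.0
clock: 13.0
eef_pos: [0.6537, 0.2497, 0.1942]
tool_rot: [0.002, 1.0, -0.001, -0.002]
ft_force: [-0.3, 0.4, 0.1]
grip_width: 0.0
grasp_force: 0.0
[0.579 0.251 0.337]
pusher_knob [35.7, 251.4] 0.68 [ 0.7765 -0.1128  0.    ] [ 0.7472 -0.0589  0.05  ]
pusher_knob [457.4, 124.0] 0.66 [0.5848 0.5099 0.    ] [0.5839 0.4714 0.05  ]
pusher_knob [264.2, 170.7] 0.62 [0.6525 0.2553 0.    ] [0.6415 0.2546 0.05  ]
shift [-10.3, 4.4, 114.9] tcp [0.6539 0.2502 0.1949] tool-y deg 89.8
 turn wz -0.028  shift after turn [-10.4, 4.1, 114.9] j6 0.37
```

View pics/k1.png

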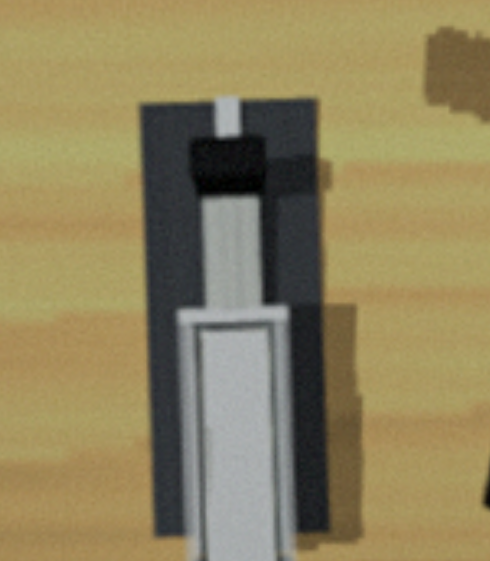

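The knob's top face is centred at (228,158), giving (0.635,0.255), with its rear face at row 137, x about 0.641. The magazine axis is yawed about 2°, and only a low rod lies behind the knob.

```bash
python3 -m creep '[[[0,0,0],[0,0,-0.038]],[[-11,5,20],[0,0,0]],[[0,0,45],[0,0,0]],[[0,0,45],[0,0,0]],[[0,0,35],[0,0,0]],[[0,0,11],[0,0,0]],[[0,0,0],[0,0,0]]]'
python3 -m creep '[[[8,0,0],[0,0,0]],[[5,0,0],[0,0,0]],[[5,0,0],[0,0,0]],[[5,0,0],[0,0,0]],[[0,0,0],[0,0,0]],[[0,0,0],[0,0,0]]]'
python3 -c "
from h import *
go([.620,.2545,.038],92)"
```

```text
clock: 13.98
eef_pos: [0.6647, 0.2565, 0.0389]
tool_rot: [-0.019, 1.0, -0.0, -0.001]
ft_force: [0.3, -0.2, -0.1]
grip_width: 0.0001
grasp_force: 0.0
clock: 14.72
eef_pos: [0.6439, 0.2563, 0.0421]
tool_rot: [-0.019, 1.0, 0.001, 0.002]
ft_force: [5.4, 0.9, 3.7]
grip_width: -0.0001
grasp_force: 2.7
shift [24.0, -0.9, 4.0] tcp [0.6439 0.2563 0.0421] tool-y deg 92.18
 turn wz 0.0031  shift after turn [24.0, -1.0, 4.0] j6 0.34
```

```bash
python3 -m creep '[[[5,0,0],[0,0,0]],[[5,0,0],[0,0,0]],[[5,0,0],[0,0,0]],[[5,0,0],[0,0,0]],[[2,0,0],[0,0,0]],[[0,0,0],[0,0,0]],[[0,0,0],[0,0,0]]]'
python3 -m creep '[[[2,0,0],[0,0,0]],[[0,0,0],[0,0,0]],[[0,0,0],[0,0,0]]]'
```

```text
clock: 15.6
eef_pos: [0.6224, 0.2556, 0.042]
tool_rot: [-0.019, 1.0, 0.001, 0.002]
ft_force: [6.0, -0.2, 4.2]
grip_width: 0.0
grasp_force: 3.0
clock: 15.98
eef_pos: [0.6207, 0.2555, 0.042]
tool_rot: [-0.019, 1.0, 0.001, 0.003]
ft_force: [6.6, 0.9, 4.5]
grip_width: -0.0001
grasp_force: 3.2
```

```bash
python3 -m creep '[[[2,0,0],[0,0,0]],[[0,0,0],[0,0,0]],[[0,0,0],[0,0,0]]]'
python3 -m creep '[[[1.5,0,0],[0,0,0]],[[0,0,0],[0,0,0]],[[0,0,0],[0,0,0]]]'
```

```text
clock: 16.35
eef_pos: [0.619, 0.2555, 0.042]
tool_rot: [-0.019, 1.0, 0.001, 0.003]
ft_force: [6.6, 1.1, 2.9]
grip_width: 0.0
grasp_force: 3.6
clock: 16.73
eef_pos: [0.6189, 0.2555, 0.0421]
tool_rot: [-0.019, 1.0, 0.001, 0.004]
ft_force: [10.1, 0.6, 1.8]
grip_width: 0.0001
grasp_force: 5.3
```

```bash
python3 -m creep '[[[-20,0,0],[0,0,0]],[[-28,0,0],[0,0,0]],[[0,0,-50],[0,0,0]],[[10,0,-55],[0,0,0]],[[50,0,0],[0,0,0]],[[55,0,0],[0,0,0]],[[55,0,0],[0,0,0]],[[0,0,0],[0,0,0]],[[0,0,0],[0,0,0]]]' 0
python3 look.py m1 .44 .60 .18 .32 .02 3500 strip
python3 -c "
from h import *
go([.4955,.2498,.012],92)"
```

```text
clock: 17.85
eef_pos: [0.492, 0.25, 0.1451]
tool_rot: [-0.019, 1.0, -0.0, -0.001]
ft_force: [1.0, 0.5, 0.2]
grip_width: 0.0001
grasp_force: 0.0
[0.417 0.248 0.287]
strip [167.6, 239.0] 0.89 [0.5603 0.1514 0.    ] [0.5354 0.1681 0.05  ]
strip [258.1, 59.5] 0.87 [0.3716 0.2443 0.    ] [0.3795 0.2449 0.05  ]
strip [352.3, 117.6] 0.77 [0.4219 0.3393 0.    ] [0.4211 0.3233 0.05  ]
strip [358.3, 297.1] 0.65 [0.6327 0.3784 0.    ] [0.5952 0.3556 0.05  ]
strip [259.9, 210.8] 0.59 [0.5224 0.252  0.    ] [0.5041 0.2512 0.05  ]
shift [-1.7, -0.7, 133.4] tcp [0.4937 0.2504 0.1454] tool-y deg 92.17
 turn wz 0.003  shift after turn [-1.7, -0.7, 133.4] j6 0.43
```

View pics/m1.png

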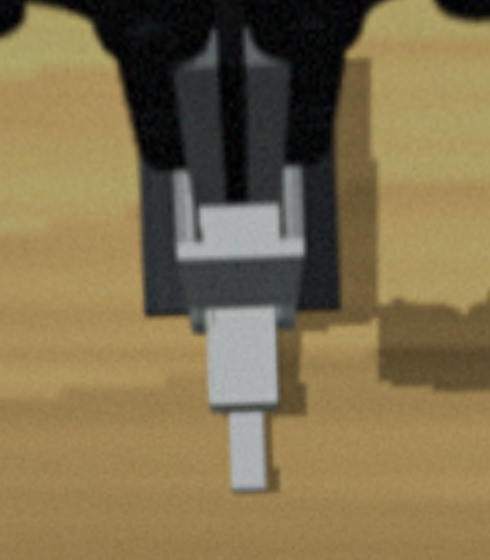

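The bottom strip is out: its exposed part spans rows 305–407 at column 243, so its tip is at x 0.4837, y 0.2506. The apron shows below it at (248,450). I grip and draw.

```bash
python3 -m creep '[[[-1.5,-0.2,0],[0,0,0]],[[0,0,0],[0,0,0]],[[0,0,50],[0,0,0]],[[0,0,50],[0,0,0]],[[0,0,25],[0,0,0]],[[0,0,7],[0,0,0]],[[0,0,0],[0,0,0]],[[0,0,0],[0,0,0]]]' 40
python3 -m creep '[[[0,0,0],[0,0,0]],[[0,0,0],[0,0,0]],[[0,0,0],[0,0,0]],[[0,0,0],[0,0,0]]]' 5
python3 -m creep '[[[10,0,0],[0,0,0]],[[15,0,0],[0,0,0]],[[15,0,0],[0,0,0]],[[15,0,0],[0,0,0]],[[3,0,0],[0,0,0]],[[0,0,0],[0,0,0]],[[0,0,-20],[0,0,0]],[[0,0,-50],[0,0,0]],[[0,0,-50],[0,0,0]],[[0,0,-40],[0,0,0]],[[0,0,0],[0,0,0]]]'
python3 look.py m2 .40 .62 .18 .32 .02 2700 strip
python3 -c "
from h import *
go([.6034,-.2204,.1],4.5)"
```

```text
clock: 18.95
eef_pos: [0.4956, 0.2506, 0.0148]
tool_rot: [-0.019, 1.0, 0.001, 0.001]
ft_force: [1.1, -0.7, -0.2]
grip_width: 0.0401
grasp_force: 0.0
clock: 19.45
eef_pos: [0.4952, 0.2504, 0.0149]
tool_rot: [-0.019, 1.0, 0.001, 0.001]
ft_force: [-0.4, -0.6, 6.2]
grip_width: 0.0177
grasp_force: 58.9
clock: 20.82
eef_pos: [0.4367, 0.2486, 0.1758]
tool_rot: [-0.019, 1.0, 0.001, 0.002]
ft_force: [0.4, -0.1, -0.1]
grip_width: 0.0176
grasp_force: 58.8
[0.361 0.246 0.318]
strip [256.0, 118.4] 0.92 [0.3757 0.2433 0.    ] [0.3734 0.2437 0.05  ]
strip [179.6, 265.1] 0.74 [0.5573 0.1529 0.    ] [0.5264 0.1675 0.05  ]
strip [339.6, 160.5] 0.64 [0.4167 0.3378 0.    ] [0.408  0.3233 0.05  ]
strip [255.7, 281.7] 0.63 [0.5761 0.2501 0.    ] [0.5422 0.2494 0.05  ]
strip [0.0, 287.1] 0.45 [ 0.6583 -0.2253  0.    ] [ 0.6116 -0.1512  0.05  ]
shift [-150.7, -473.7, 72.3] tcp [0.4348 0.2473 0.1723] tool-y deg 92.2
 turn wz 1.5307  shift after turn [-479.4, 131.6, 72.3] j6 0.48
```

View pics/m2.png

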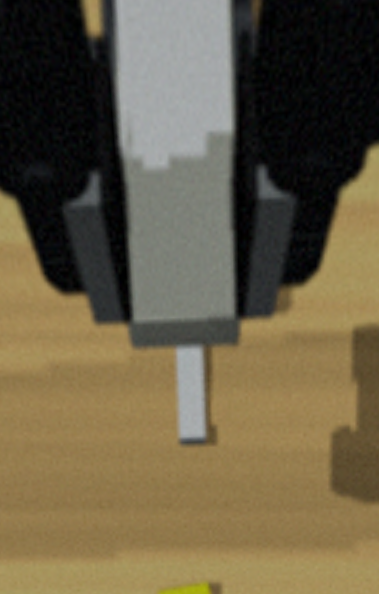

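The strip is held near its front end, pale at column 180 with the tip at row 320, and its centre is about 23.5 mm behind the TCP. I carry it to the next bay.

```bash
python3 -m creep '[[[-17,-50,0],[0,0,0]],[[-17,-50,0],[0,0,0]],[[-17,-50,0],[0,0,0]],[[-17,-50,0],[0,0,0]],[[-17,-50,0],[0,0,0]],[[-17,-50,0],[0,0,0]],[[-16,-50,0],[0,0,0]],[[-16,-50,0],[0,0,0]],[[-16,-50,0],[0,0,0]]]'
python3 -m creep '[[[0,0,0],[0,0,0.17]],[[0,0,0],[0,0,0.17]],[[0,0,0],[0,0,0.17]],[[0,0,0],[0,0,0.17]],[[0,0,0],[0,0,0.17]],[[0,0,0],[0,0,0.17]],[[0,0,0],[0,0,0.17]],[[0,0,0],[0,0,0.17]],[[0,0,0],[0,0,0.17]],[[0,0,50],[0,0,0]],[[0,0,45],[0,0,0]],[[0,0,0],[0,0,0]]]'
python3 -c "
from h import *
go([.6016,-.197,.013],4.5)"
```

```text
clock: 22.05
eef_pos: [0.6019, -0.197, 0.17]
tool_rot: [-0.019, 1.0, 0.001, -0.003]
ft_force: [-0.3, 0.5, -0.4]
grip_width: 0.0176
grasp_force: 58.8
clock: 23.55
eef_pos: [0.5976, -0.1941, 0.0713]
tool_rot: [0.679, 0.735, -0.003, -0.007]
ft_force: [-1.1, 0.2, -0.8]
grip_width: 0.0173
grasp_force: 58.9
shift [-3.5, 4.6, 58.2] tcp [ 0.5976 -0.1941  0.0713] tool-y deg 4.54
 turn wz 0.0007  shift after turn [-3.5, 4.6, 58.2] j6 1.18
```

```bash
python3 -m creep '[[[-3,4,0],[0,0,0]],[[0,0,25],[0,0,0]],[[0,0,20],[0,0,0]],[[0,0,0],[0,0,0]],[[0,0,0],[0,0,0]]]'
python3 -c "
from h import *
go([.6016,-.197,.013],4.5)"
```

```text
clock: 24.18
eef_pos: [0.6092, -0.1995, 0.0355]
tool_rot: [0.679, 0.734, 0.001, 0.002]
ft_force: [0.5, 0.3, -0.8]
grip_width: 0.0174
grasp_force: 58.9
shift [3.1, -7.5, 22.5] tcp [ 0.6092 -0.1995  0.0355] tool-y deg 4.52
 turn wz 0.0004  shift after turn [3.1, -7.5, 22.5] j6 1.18
```

```bash
for i in 1 2 3; do python3 -m creep '[[[0,0,0],[0,0,0]],[[0,0,0],[0,0,0]]]' | grep eef; done
```

```text
eef_pos: [0.6083, -0.1991, 0.0344]
eef_pos: [0.6076, -0.1989, 0.0334]
eef_pos: [0.6076, -0.1989, 0.0332]
```

```bash
python3 -m creep '[[[2,-6,0],[0,0,0]],[[0,0,8],[0,0,0]],[[0,0,7],[0,0,0]],[[0,0,4],[0,0,0]],[[0,0,0],[0,0,0]],[[0,0,0],[0,0,0]]]'
python3 -m creep '[[[0,0,0],[0,0,0]],[[0,0,0],[0,0,0]],[[0,0,0],[0,0,0]],[[0,0,-30],[0,0,0]],[[0,0,-60],[0,0,0]],[[0,0,-60],[0,0,0]],[[0,0,-30],[0,0,0]],[[0,0,0],[0,0,0]]]' 29
python3 - <<'E'
from seg import *
c=wrist()
for a,b in ((.625,.68),(.58,.625)): print(seg(c,a,b,-.27,-.16,.017,lambda h:(h[...,1]<60)&(h[...,2]>120)))
go([.664,.2552,.19],92)
E
```

```text
clock: 25.68
eef_pos: [0.6017, -0.1974, 0.0144]
tool_rot: [0.679, 0.734, 0.0, 0.0]
ft_force: [0.9, 0.5, -0.3]
grip_width: 0.0177
grasp_force: 58.9
clock: 26.68
eef_pos: [0.6034, -0.1981, 0.1983]
tool_rot: [0.679, 0.734, 0.002, 0.004]
ft_force: [0.4, -0.6, 0.1]
grip_width: 0.0291
grasp_force: 0.0
(array([ 648.4, -212.7,   70.2,   20.4]), -86.14)
(array([ 603.9, -219.8,   70.5,   20.3]), -85.84)
shift [446.5, 97.4, 5.4] tcp [ 0.6021 -0.1976  0.1957] tool-y deg 4.53
 turn wz -1.5267  shift after turn [-77.6, 450.4, 5.4] j6 1.17
```

```bash
python3 -m creep '[[[56,12,0],[0,0,0]],[[56,12,0],[0,0,0]],[[56,12,0],[0,0,0]],[[56,12,0],[0,0,0]],[[56,12,0],[0,0,0]],[[56,12,0],[0,0,0]],[[55,12,0],[0,0,0]],[[55,12,0],[0,0,0]]]' 0
python3 -m creep '[[[0,0,0],[0,0,-0.17]],[[0,0,0],[0,0,-0.17]],[[0,0,0],[0,0,-0.17]],[[0,0,0],[0,0,-0.17]],[[0,0,0],[0,0,-0.17]],[[0,0,0],[0,0,-0.17]],[[0,0,0],[0,0,-0.17]],[[0,0,0],[0,0,-0.17]],[[0,0,0],[0,0,-0.17]],[[0,0,0],[0,0,0]],[[0,0,0],[0,0,0]],[[0,0,0],[0,0,0]]]'
python3 -c "
from h import *
go([.664,.2552,.040],92)"
```

```text
clock: 27.72
eef_pos: [0.661, 0.2562, 0.1915]
tool_rot: [0.679, 0.734, -0.002, -0.001]
ft_force: [1.7, -0.2, 0.8]
grip_width: -0.0003
grasp_force: 0.0
clock: 29.22
eef_pos: [0.6618, 0.2547, 0.1937]
tool_rot: [-0.018, 1.0, -0.0, -0.0]
ft_force: [0.4, -0.2, -0.5]
grip_width: 0.0001
grasp_force: 0.0
shift [-2.4, 0.4, 153.7] tcp [0.6618 0.2547 0.1937] tool-y deg 92.11
 turn wz 0.002  shift after turn [-2.4, 0.4, 153.7] j6 0.33
```

```bash
python3 -m creep '[[[-2.5,0.4,40],[0,0,0]],[[0,0,50],[0,0,0]],[[0,0,45],[0,0,0]],[[0,0,18],[0,0,0]],[[0,0,0],[0,0,0]],[[0,0,0],[0,0,0]]]'
python3 -m creep '[[[8,0,0],[0,0,0]],[[6,0,0],[0,0,0]],[[6,0,0],[0,0,0]],[[6,0,0],[0,0,0]],[[6,0,0],[0,0,0]],[[6,0,0],[0,0,0]],[[6,0,0],[0,0,0]],[[4,0,0],[0,0,0]],[[1,0,0],[0,0,0]],[[0,0,0],[0,0,0]],[[0,0,0],[0,0,0]]]'
```

```text
clock: 29.98
eef_pos: [0.6662, 0.2559, 0.0439]
tool_rot: [-0.019, 1.0, 0.001, 0.002]
ft_force: [0.2, -1.4, 0.0]
grip_width: 0.0
grasp_force: 0.0
clock: 31.35
eef_pos: [0.619, 0.2541, 0.0432]
tool_rot: [-0.019, 1.0, 0.001, 0.004]
ft_force: [8.1, 1.4, 0.9]
grip_width: 0.0003
grasp_force: 4.2
```

```bash
python3 -m creep '[[[-20,0,0],[0,0,0]],[[-28,0,0],[0,0,0]],[[0,0,-50],[0,0,0]],[[10,0,-55],[0,0,0]],[[50,0,0],[0,0,0]],[[55,0,0],[0,0,0]],[[55,0,0],[0,0,0]],[[0,0,0],[0,0,0]],[[0,0,0],[0,0,0]],[[0,0,0],[0,0,0]]]' 0
cat > mouth.py <<'E'
from seg import *
for f in (1,):
    c=wrist(); im=ortho(c,.46,.512,.225,.275,.02,4000); h=cv2.cvtColor(im,cv2.COLOR_BGR2HSV); m=((h[...,1]<60)&(h[...,2]>130))
    wd=m.sum(1); rows=np.nonzero(wd>50)[0]; print("tip x",.512-rows.max()/4000, "y",.275-np.median([np.nonzero(m[r])[0].mean() for r in rows])/4000, len(rows)/4)
    tip=.512-rows.max()/4000; w=wcloud(c); k=(abs(w[...,0]-.551)<.01)&(abs(w[...,1]-.2517)<.006); print("pile z",np.nanmedian(w[k][:,2]))
    go([tip+.0115,.2505,.0145],92)
E
python3 mouth.py
```

```text
clock: 32.6
eef_pos: [0.4949, 0.2491, 0.1467]
tool_rot: [-0.019, 1.0, 0.0, 0.001]
ft_force: [-0.0, -0.0, -0.3]
grip_width: -0.0003
grasp_force: 0.0
tip x 0.485 y 0.250375 26.75
pile z nan
shift [-1.5, 1.3, 132.0] tcp [0.4949 0.2491 0.1465] tool-y deg 92.16
 turn wz 0.0027  shift after turn [-1.5, 1.3, 132.0] j6 0.43
  return np.nanmean(a, axis, out=out, keepdims=keepdims)
```

```bash
python3 -m creep '[[[-1.2,1.3,0],[0,0,0]],[[0,0,0],[0,0,0]],[[0,0,50],[0,0,0]],[[0,0,50],[0,0,0]],[[0,0,25],[0,0,0]],[[0,0,7],[0,0,0]],[[0,0,0],[0,0,0]],[[0,0,0],[0,0,0]]]' 40
python3 -m creep '[[[0,0,0],[0,0,0]],[[0,0,0],[0,0,0]],[[0,0,0],[0,0,0]],[[0,0,0],[0,0,0]]]' 5
python3 -m creep '[[[10,0,0],[0,0,0]],[[15,0,0],[0,0,0]],[[15,0,0],[0,0,0]],[[15,0,0],[0,0,0]],[[3,0,0],[0,0,0]],[[0,0,0],[0,0,0]],[[0,0,-20],[0,0,0]],[[0,0,-50],[0,0,0]],[[0,0,-50],[0,0,0]],[[0,0,-40],[0,0,0]],[[0,0,0],[0,0,0]]]'
python3 -c "
from h import *
go([.5557,-.2006,.172],4.5)"
```

```text
clock: 33.65
eef_pos: [0.4961, 0.2507, 0.0158]
tool_rot: [-0.019, 1.0, 0.001, 0.001]
ft_force: [0.1, 0.5, 0.8]
grip_width: 0.0398
grasp_force: 0.0
clock: 34.15
eef_pos: [0.4957, 0.2506, 0.0159]
tool_rot: [-0.019, 1.0, 0.001, 0.001]
ft_force: [-1.4, -0.1, 6.0]
grip_width: 0.0175
grasp_force: 58.7
clock: 35.52
eef_pos: [0.4373, 0.2487, 0.1767]
tool_rot: [-0.019, 1.0, 0.001, 0.002]
ft_force: [-0.1, -0.1, -0.6]
grip_width: 0.0176
grasp_force: 58.7
shift [-101.0, -453.5, 4.0] tcp [0.4373 0.2487 0.1767] tool-y deg 92.21
 turn wz 1.5308  shift after turn [-457.2, 82.7, 4.0] j6 0.48
```

```bash
python3 -m creep '[[[-11,-50,0],[0,0,0]],[[-11,-50,0],[0,0,0]],[[-11,-50,0],[0,0,0]],[[-11,-50,0],[0,0,0]],[[-11,-50,0],[0,0,0]],[[-11,-50,0],[0,0,0]],[[-11,-50,0],[0,0,0]],[[-11,-50,0],[0,0,0]],[[-11,-52,0],[0,0,0]]]'
python3 -m creep '[[[0,0,0],[0,0,0.17]],[[0,0,0],[0,0,0.17]],[[0,0,0],[0,0,0.17]],[[0,0,0],[0,0,0.17]],[[0,0,0],[0,0,0.17]],[[0,0,0],[0,0,0.17]],[[0,0,0],[0,0,0.17]],[[0,0,0],[0,0,0.17]],[[0,0,0],[0,0,0.17]],[[0,0,50],[0,0,0]],[[0,0,50],[0,0,0]],[[0,0,30],[0,0,0]]]'
python3 -m creep '[[[0,0,0],[0,0,0]],[[0,0,0],[0,0,0]],[[0,0,0],[0,0,0]],[[0,0,0],[0,0,0]],[[0,0,0],[0,0,0]],[[0,0,0],[0,0,0]]]'
python3 -c "
from h import *
go([.5557,-.2006,.0145],4.5)"
```

```text
clock: 36.65
eef_pos: [0.5513, -0.2005, 0.1714]
tool_rot: [-0.019, 1.0, 0.001, -0.003]
ft_force: [1.6, 0.3, -0.5]
grip_width: 0.0172
grasp_force: 58.7
clock: 38.15
eef_pos: [0.5486, -0.1981, 0.0388]
tool_rot: [0.679, 0.735, -0.002, -0.005]
ft_force: [-0.0, 0.6, 0.2]
grip_width: 0.0173
grasp_force: 58.8
clock: 38.9
eef_pos: [0.5531, -0.2001, 0.0447]
tool_rot: [0.679, 0.734, 0.0, 0.0]
ft_force: [0.0, -0.2, 0.2]
grip_width: 0.0174
grasp_force: 58.8
shift [-0.7, 2.5, 30.2] tcp [ 0.5531 -0.2001  0.0447] tool-y deg 4.52
 turn wz 0.0004  shift after turn [-0.7, 2.5, 30.2] j6 1.14
```

```bash
python3 -m creep '[[[-0.7,2.5,0],[0,0,0]],[[0,0,12],[0,0,0]],[[0,0,12],[0,0,0]],[[0,0,6],[0,0,0]],[[0,0,0],[0,0,0]],[[0,0,0],[0,0,0]]]'
python3 -m creep '[[[0,0,0],[0,0,0]],[[0,0,0],[0,0,0]],[[0,0,0],[0,0,0]],[[0,0,-30],[0,0,0]],[[0,0,-60],[0,0,0]],[[0,0,-60],[0,0,0]],[[0,0,-30],[0,0,0]],[[0,0,0],[0,0,0]]]' 29
cat > bays.py <<'E'
from seg import *
c=wrist()
for x,y in ((.6492,-.2168),(.6034,-.2204),(.5575,-.224),(.5116,-.2276),(.4658,-.2312)):
    try: print((x,y),seg(c,x-.022,x+.022,y-.045,y+.05,.017,lambda h:(h[...,1]<60)&(h[...,2]>120)))
    except Exception as e: print((x,y),"none")
E
python3 bays.py
python3 -m creep '[[[56,18,0],[0,0,0]],[[56,18,0],[0,0,0]],[[56,18,0],[0,0,0]],[[56,18,0],[0,0,0]],[[56,18,0],[0,0,0]],[[56,18,0],[0,0,0]],[[55,18,0],[0,0,0]],[[55,18,0],[0,0,0]]]' 0
python3 -m creep '[[[0,0,0],[0,0,-0.17]],[[0,0,0],[0,0,-0.17]],[[0,0,0],[0,0,-0.17]],[[0,0,0],[0,0,-0.17]],[[0,0,0],[0,0,-0.17]],[[0,0,0],[0,0,-0.17]],[[0,0,0],[0,0,-0.17]],[[0,0,0],[0,0,-0.17]],[[0,0,0],[0,0,-0.17]],[[0,0,0],[0,0,0]],[[0,0,0],[0,0,0]],[[0,0,0],[0,0,0]]]'
python3 -c "
from h import *
go([.664,.2552,.040],92)"
```

```text
clock: 39.65
eef_pos: [0.5554, -0.2005, 0.0139]
tool_rot: [0.679, 0.734, -0.0, -0.0]
ft_force: [-0.9, -0.2, -0.9]
grip_width: 0.0178
grasp_force: 58.8
clock: 40.65
eef_pos: [0.5575, -0.2012, 0.198]
tool_rot: [0.679, 0.734, 0.001, 0.003]
ft_force: [-0.4, -0.0, -0.5]
grip_width: 0.0288
grasp_force: 0.0
(0.6492, -0.2168) (array([ 648.3, -212.7,   70.1,   20.3]), -85.87)
(0.6034, -0.2204) (array([ 603.6, -219.9,   70.1,   20.3]), -85.98)
(0.5575, -0.224) (array([ 557.2, -222.7,   69.9,   20.2]), -86.44)
(0.5116, -0.2276) none
(0.4658, -0.2312) none
clock: 41.7
eef_pos: [0.6631, 0.2569, 0.1915]
tool_rot: [0.679, 0.734, -0.002, -0.001]
ft_force: [0.9, 0.7, 0.2]
grip_width: 0.0
grasp_force: 0.0
clock: 43.2
eef_pos: [0.6637, 0.2554, 0.1937]
tool_rot: [-0.018, 1.0, -0.0, -0.0]
ft_force: [0.0, -0.3, 0.1]
grip_width: -0.0004
grasp_force: 0.0
shift [-0.4, -0.2, 153.7] tcp [0.6637 0.2554 0.1937] tool-y deg 92.11
 turn wz 0.002  shift after turn [-0.4, -0.2, 153.7] j6 0.33
```

Three strips are placed. Third push.

```bash
python3 -m creep '[[[-1,0,40],[0,0,0]],[[0,0,50],[0,0,0]],[[0,0,45],[0,0,0]],[[0,0,18],[0,0,0]],[[0,0,0],[0,0,0]],[[0,0,0],[0,0,0]]]'
python3 -m creep '[[[8,0,0],[0,0,0]],[[6,0,0],[0,0,0]],[[6,0,0],[0,0,0]],[[6,0,0],[0,0,0]],[[6,0,0],[0,0,0]],[[6,0,0],[0,0,0]],[[6,0,0],[0,0,0]],[[4,0,0],[0,0,0]],[[1,0,0],[0,0,0]],[[0,0,0],[0,0,0]],[[0,0,0],[0,0,0]]]'
python3 -m creep '[[[-20,0,0],[0,0,0]],[[-28,0,0],[0,0,0]],[[0,0,-50],[0,0,0]],[[10,0,-55],[0,0,0]],[[50,0,0],[0,0,0]],[[55,0,0],[0,0,0]],[[55,0,0],[0,0,0]],[[0,0,0],[0,0,0]],[[0,0,0],[0,0,0]],[[0,0,0],[0,0,0]]]' 0
python3 mouth.py 2>/dev/null
```

```text
clock: 43.95
eef_pos: [0.6666, 0.2562, 0.0439]
tool_rot: [-0.019, 1.0, 0.001, 0.002]
ft_force: [-0.1, 0.4, 0.2]
grip_width: -0.0001
grasp_force: 0.0
clock: 45.32
eef_pos: [0.619, 0.2542, 0.0431]
tool_rot: [-0.019, 1.0, 0.001, 0.004]
ft_force: [7.7, 1.1, 1.4]
grip_width: -0.0
grasp_force: 3.9
clock: 46.58
eef_pos: [0.4952, 0.2493, 0.1466]
tool_rot: [-0.019, 1.0, 0.0, 0.001]
ft_force: [0.1, -0.9, -0.2]
grip_width: 0.0003
grasp_force: 0.0
tip x 0.4845 y 0.251 27.25
pile z 0.030264670604252475
shift [-0.7, 1.1, 131.9] tcp [0.4952 0.2493 0.1464] tool-y deg 92.16
 turn wz 0.0028  shift after turn [-0.7, 1.1, 131.9] j6 0.43
```

```bash
python3 -m creep '[[[-0.7,1.2,0],[0,0,0]],[[0,0,0],[0,0,0]],[[0,0,50],[0,0,0]],[[0,0,50],[0,0,0]],[[0,0,25],[0,0,0]],[[0,0,7],[0,0,0]],[[0,0,0],[0,0,0]],[[0,0,0],[0,0,0]]]' 40
python3 -m creep '[[[0,0,0],[0,0,0]],[[0,0,0],[0,0,0]],[[0,0,0],[0,0,0]],[[0,0,0],[0,0,0]]]' 5
python3 -m creep '[[[10,0,0],[0,0,0]],[[15,0,0],[0,0,0]],[[15,0,0],[0,0,0]],[[15,0,0],[0,0,0]],[[3,0,0],[0,0,0]],[[0,0,0],[0,0,0]],[[0,0,-20],[0,0,0]],[[0,0,-50],[0,0,0]],[[0,0,-50],[0,0,0]],[[0,0,-40],[0,0,0]],[[0,0,0],[0,0,0]]]'
python3 -m creep '[[[-6.5,-50,0],[0,0,0]],[[-6.5,-50,0],[0,0,0]],[[-6.5,-50,0],[0,0,0]],[[-6.5,-50,0],[0,0,0]],[[-6.5,-50,0],[0,0,0]],[[-6.5,-50,0],[0,0,0]],[[-6.5,-50,0],[0,0,0]],[[-6.5,-51,0],[0,0,0]],[[-6.5,-53,0],[0,0,0]]]'
python3 -m creep '[[[0,0,0],[0,0,0.17]],[[0,0,0],[0,0,0.17]],[[0,0,0],[0,0,0.17]],[[0,0,0],[0,0,0.17]],[[0,0,0],[0,0,0.17]],[[0,0,0],[0,0,0.17]],[[0,0,0],[0,0,0.17]],[[0,0,0],[0,0,0.17]],[[0,0,0],[0,0,0.17]],[[0,0,50],[0,0,0]],[[0,0,50],[0,0,0]],[[0,0,30],[0,0,0]]]'
python3 -m creep '[[[0,0,0],[0,0,0]],[[0,0,0],[0,0,0]],[[0,0,0],[0,0,0]],[[0,0,0],[0,0,0]],[[0,0,0],[0,0,0]],[[0,0,0],[0,0,0]]]'
python3 -c "
from h import *
go([.5098,-.2042,.0145],4.5)"
```

```text
clock: 47.62
eef_pos: [0.496, 0.2508, 0.0158]
tool_rot: [-0.019, 1.0, 0.001, 0.001]
ft_force: [0.2, -0.1, -1.0]
grip_width: 0.0402
grasp_force: 0.0
clock: 48.12
eef_pos: [0.4956, 0.2507, 0.0159]
tool_rot: [-0.019, 1.0, 0.001, 0.001]
ft_force: [-0.0, -0.3, 5.8]
grip_width: 0.0174
grasp_force: 58.7
clock: 49.5
eef_pos: [0.4373, 0.2488, 0.1767]
tool_rot: [-0.019, 1.0, 0.001, 0.002]
ft_force: [0.8, 0.0, -0.8]
grip_width: 0.0175
grasp_force: 58.7
clock: 50.62
eef_pos: [0.5107, -0.2039, 0.1716]
tool_rot: [-0.019, 1.0, 0.001, -0.003]
ft_force: [1.4, 0.3, 0.0]
grip_width: 0.0172
grasp_force: 58.8
clock: 52.12
eef_pos: [0.5082, -0.2014, 0.0392]
tool_rot: [0.679, 0.735, -0.001, -0.005]
ft_force: [-0.8, 0.6, 0.0]
grip_width: 0.0176
grasp_force: 58.9
clock: 52.88
eef_pos: [0.5126, -0.2035, 0.0447]
tool_rot: [0.679, 0.734, 0.0, 0.0]
ft_force: [0.7, 0.3, -0.3]
grip_width: 0.0177
grasp_force: 58.9
shift [-0.5, -2.9, 30.2] tcp [ 0.5126 -0.2035  0.0447] tool-y deg 4.52
 turn wz 0.0004  shift after turn [-0.5, -2.9, 30.2] j6 1.11
```

```bash
python3 -m creep '[[[-0.5,-2.9,0],[0,0,0]],[[0,0,12],[0,0,0]],[[0,0,12],[0,0,0]],[[0,0,6],[0,0,0]],[[0,0,0],[0,0,0]],[[0,0,0],[0,0,0]]]'
python3 -m creep '[[[0,0,0],[0,0,0]],[[0,0,0],[0,0,0]],[[0,0,0],[0,0,0]],[[0,0,-30],[0,0,0]],[[0,0,-60],[0,0,0]],[[0,0,-60],[0,0,0]],[[0,0,-30],[0,0,0]],[[0,0,0],[0,0,0]]]' 29
python3 bays.py
python3 -m creep '[[[50,21,0],[0,0,0]],[[50,21,0],[0,0,0]],[[50,21,0],[0,0,0]],[[50,21,0],[0,0,0]],[[49,21,0],[0,0,0]],[[49,21,0],[0,0,0]],[[49,21,0],[0,0,0]],[[49,21,0],[0,0,0]],[[49,21,0],[0,0,0]]]' 0
python3 -m creep '[[[0,0,0],[0,0,-0.17]],[[0,0,0],[0,0,-0.17]],[[0,0,0],[0,0,-0.17]],[[0,0,0],[0,0,-0.17]],[[0,0,0],[0,0,-0.17]],[[0,0,0],[0,0,-0.17]],[[0,0,0],[0,0,-0.17]],[[0,0,0],[0,0,-0.17]],[[0,0,0],[0,0,-0.17]],[[0,0,0],[0,0,0]],[[0,0,0],[0,0,0]],[[0,0,0],[0,0,0]]]'
python3 -c "
from h import *
go([.664,.2552,.040],92)"
```

```text
clock: 53.62
eef_pos: [0.5096, -0.2041, 0.014]
tool_rot: [0.679, 0.735, -0.0, -0.0]
ft_force: [-0.0, 0.0, -0.8]
grip_width: 0.0177
grasp_force: 58.9
clock: 54.62
eef_pos: [0.5115, -0.2049, 0.1978]
tool_rot: [0.679, 0.734, 0.001, 0.003]
ft_force: [-0.4, -0.1, -0.7]
grip_width: 0.0286
grasp_force: 0.0
(0.6492, -0.2168) (array([ 648. , -212.6,   70.3,   20.3]), -86.19)
(0.6034, -0.2204) (array([ 603.4, -220. ,   70. ,   20.2]), -85.78)
(0.5575, -0.224) (array([ 556.9, -222.7,   69.6,   20.3]), -86.63)
(0.5116, -0.2276) (array([ 511.6, -226.3,   70. ,   20.2]), -86.19)
(0.4658, -0.2312) none
clock: 55.8
eef_pos: [0.6623, 0.2556, 0.1914]
tool_rot: [0.679, 0.734, -0.002, -0.001]
ft_force: [0.6, 0.2, 0.3]
grip_width: 0.0
grasp_force: 0.0
clock: 57.3
eef_pos: [0.6627, 0.2543, 0.1937]
tool_rot: [-0.018, 1.0, -0.0, -0.0]
ft_force: [-0.1, -0.2, 0.2]
grip_width: 0.0002
grasp_force: 0.0
shift [-1.4, 0.9, 153.7] tcp [0.6627 0.2543 0.1937] tool-y deg 92.11
 turn wz 0.002  shift after turn [-1.4, 0.9, 153.7] j6 0.33
```

```bash
python3 -m creep '[[[-2,0.9,40],[0,0,0]],[[0,0,50],[0,0,0]],[[0,0,45],[0,0,0]],[[0,0,18],[0,0,0]],[[0,0,0],[0,0,0]],[[0,0,0],[0,0,0]]]'
python3 -m creep '[[[8,0,0],[0,0,0]],[[6,0,0],[0,0,0]],[[6,0,0],[0,0,0]],[[6,0,0],[0,0,0]],[[6,0,0],[0,0,0]],[[6,0,0],[0,0,0]],[[6,0,0],[0,0,0]],[[4,0,0],[0,0,0]],[[1,0,0],[0,0,0]],[[0,0,0],[0,0,0]],[[0,0,0],[0,0,0]]]'
python3 -m creep '[[[-20,0,0],[0,0,0]],[[-28,0,0],[0,0,0]],[[0,0,-50],[0,0,0]],[[10,0,-55],[0,0,0]],[[50,0,0],[0,0,0]],[[55,0,0],[0,0,0]],[[55,0,0],[0,0,0]],[[0,0,0],[0,0,0]],[[0,0,0],[0,0,0]],[[0,0,0],[0,0,0]]]' 0
python3 mouth.py 2>/dev/null
```

```text
clock: 58.05
eef_pos: [0.6666, 0.256, 0.0439]
tool_rot: [-0.019, 1.0, 0.001, 0.002]
ft_force: [0.4, 0.0, 0.7]
grip_width: 0.0001
grasp_force: 0.0
clock: 59.42
eef_pos: [0.619, 0.2539, 0.042]
tool_rot: [-0.019, 1.0, 0.0, 0.003]
ft_force: [10.0, 1.7, 0.7]
grip_width: -0.0002
grasp_force: 5.3
clock: 60.68
eef_pos: [0.4948, 0.249, 0.1461]
tool_rot: [-0.019, 1.0, 0.0, -0.0]
ft_force: [0.3, 0.8, 0.1]
grip_width: 0.0002
grasp_force: 0.0
tip x 0.48475 y 0.251 27.0
pile z 0.019606420350554765
shift [-1.4, 1.5, 131.6] tcp [0.4949 0.249  0.1461] tool-y deg 92.16
 turn wz 0.0028  shift after turn [-1.4, 1.5, 131.6] j6 0.43
```

```bash
python3 -m creep '[[[-1.2,1.5,0],[0,0,0]],[[0,0,0],[0,0,0]],[[0,0,50],[0,0,0]],[[0,0,50],[0,0,0]],[[0,0,25],[0,0,0]],[[0,0,7],[0,0,0]],[[0,0,0],[0,0,0]],[[0,0,0],[0,0,0]]]' 40
python3 -m creep '[[[0,0,0],[0,0,0]],[[0,0,0],[0,0,0]],[[0,0,0],[0,0,0]],[[0,0,0],[0,0,0]]]' 5
python3 -m creep '[[[10,0,0],[0,0,0]],[[15,0,0],[0,0,0]],[[15,0,0],[0,0,0]],[[15,0,0],[0,0,0]],[[3,0,0],[0,0,0]],[[0,0,0],[0,0,0]],[[0,0,-20],[0,0,0]],[[0,0,-50],[0,0,0]],[[0,0,-50],[0,0,0]],[[0,0,-40],[0,0,0]],[[0,0,0],[0,0,0]]]'
python3 -m creep '[[[-1,-50,0],[0,0,0]],[[-1,-50,0],[0,0,0]],[[-1,-50,0],[0,0,0]],[[-1,-50,0],[0,0,0]],[[-1,-50,0],[0,0,0]],[[-1,-50,0],[0,0,0]],[[-1,-52,0],[0,0,0]],[[-1,-52,0],[0,0,0]],[[-2,-53,0],[0,0,0]]]'
python3 -m creep '[[[0,0,0],[0,0,0.17]],[[0,0,0],[0,0,0.17]],[[0,0,0],[0,0,0.17]],[[0,0,0],[0,0,0.17]],[[0,0,0],[0,0,0.17]],[[0,0,0],[0,0,0.17]],[[0,0,0],[0,0,0.17]],[[0,0,0],[0,0,0.17]],[[0,0,0],[0,0,0.17]],[[0,0,50],[0,0,0]],[[0,0,50],[0,0,0]],[[0,0,30],[0,0,0]]]'
python3 -m creep '[[[0,0,0],[0,0,0]],[[0,0,0],[0,0,0]],[[0,0,0],[0,0,0]],[[0,0,0],[0,0,0]],[[0,0,0],[0,0,0]],[[0,0,0],[0,0,0]]]'
python3 -c "
from h import *
go([.464,-.2078,.0145],4.5)"
```

```text
clock: 61.72
eef_pos: [0.4965, 0.251, 0.0159]
tool_rot: [-0.019, 1.0, 0.001, 0.001]
ft_force: [-0.6, -0.2, -0.2]
grip_width: 0.0398
grasp_force: 0.0
clock: 62.22
eef_pos: [0.4961, 0.2509, 0.0159]
tool_rot: [-0.019, 1.0, 0.001, 0.001]
ft_force: [-0.2, -0.4, 6.5]
grip_width: 0.0173
grasp_force: 58.7
clock: 63.6
eef_pos: [0.4378, 0.2489, 0.1767]
tool_rot: [-0.019, 1.0, 0.001, 0.002]
ft_force: [0.4, -0.0, -0.6]
grip_width: 0.0176
grasp_force: 58.7
clock: 64.72
eef_pos: [0.4626, -0.2086, 0.1718]
tool_rot: [-0.019, 1.0, 0.002, -0.002]
ft_force: [1.0, 0.3, -0.6]
grip_width: 0.017
grasp_force: 58.8
clock: 66.22
eef_pos: [0.4605, -0.206, 0.0396]
tool_rot: [0.679, 0.735, -0.001, -0.004]
ft_force: [0.4, -0.1, -0.5]
grip_width: 0.0172
grasp_force: 58.9
clock: 66.97
eef_pos: [0.4648, -0.2082, 0.0447]
tool_rot: [0.679, 0.734, 0.0, 0.0]
ft_force: [0.2, 0.9, -0.5]
grip_width: 0.017
grasp_force: 58.9
shift [0.5, -0.8, 30.2] tcp [ 0.4648 -0.2082  0.0447] tool-y deg 4.52
 turn wz 0.0004  shift after turn [0.5, -0.8, 30.2] j6 1.07
```

```bash
python3 -m creep '[[[0.5,-0.8,0],[0,0,0]],[[0,0,12],[0,0,0]],[[0,0,12],[0,0,0]],[[0,0,6],[0,0,0]],[[0,0,0],[0,0,0]],[[0,0,0],[0,0,0]]]'
python3 -m creep '[[[0,0,0],[0,0,0]],[[0,0,0],[0,0,0]],[[0,0,0],[0,0,0]],[[0,0,-30],[0,0,0]],[[0,0,-60],[0,0,0]],[[0,0,-60],[0,0,0]],[[0,50,-60],[0,0,0]],[[0,43,-10],[0,0,0]],[[0,0,0],[0,0,0]],[[0,0,0],[0,0,0]],[[0,0,0],[0,0,0]],[[0,0,0],[0,0,0]]]' 29
python3 bays.py
python3 look.py c4 .41 .71 -.37 -.07 .027 2000 case seat cover_handle
```

```text
clock: 67.72
eef_pos: [0.4637, -0.2077, 0.014]
tool_rot: [0.679, 0.734, -0.0, -0.0]
ft_force: [-0.1, -1.0, 0.2]
grip_width: 0.0172
grasp_force: 58.9
clock: 69.22
eef_pos: [0.5455, -0.2013, 0.222]
tool_rot: [0.679, 0.734, -0.0, -0.001]
ft_force: [0.9, 0.2, 0.3]
grip_width: 0.0289
grasp_force: 0.0
(0.6492, -0.2168) (array([ 648.6, -213. ,   70.7,   20.4]), -85.96)
(0.6034, -0.2204) (array([ 603.9, -220. ,   70.5,   20.5]), -86.07)
(0.5575, -0.224) (array([ 557.4, -222.8,   69.9,   20.4]), -86.72)
(0.5116, -0.2276) (array([ 511.9, -226.5,   70.1,   20.5]), -85.76)
(0.4658, -0.2312) (array([ 466.1, -229.5,   70.4,   20.5]), -85.89)
[ 0.541 -0.125  0.364]
case [269.4, 184.3] 0.67 [ 0.5606 -0.2223  0.    ] [ 0.5579 -0.209   0.05  ]
seat [265.6, 190.0] 0.93 [ 0.5565 -0.2302  0.    ] [ 0.5543 -0.2158  0.05  ]
```

View pics/c4.png

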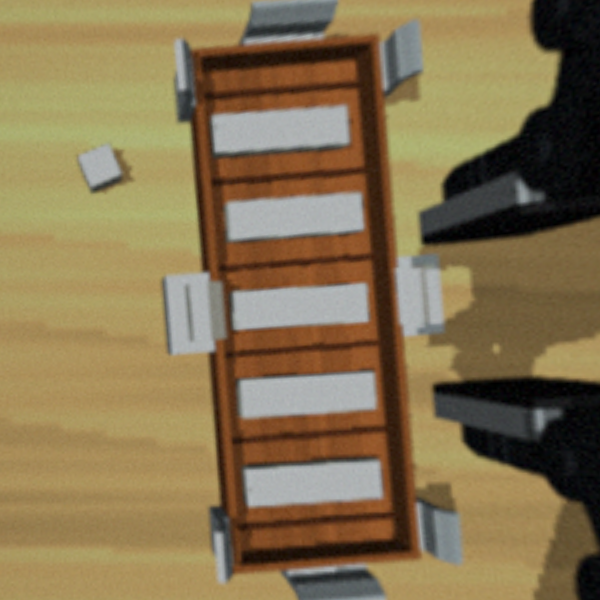

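All five strips lie flat, one per bay, at rows 130, 215, 305, 395 and 483. Next I fit the case's rim for the cover and go to view the cover.

Run:
```python
from seg import *
from scipy.optimize import least_squares
for f in ("c3","c4"):
    c=dict(np.load(f+".npz")); s=4000; x0,x1,y0,y1=.41,.71,-.30,-.14
    im=cv2.GaussianBlur(ortho(c,x0,x1,y0,y1,.027,s),(0,0),2); h=cv2.cvtColor(im,cv2.COLOR_BGR2HSV)
    m=((h[...,2]<175)&(h[...,1]>130)&(h[...,0]<14)).astype(np.uint8)
    m=cv2.morphologyEx(m,cv2.MORPH_CLOSE,np.ones((61,61))); m=cv2.morphologyEx(m,cv2.MORPH_OPEN,np.ones((61,61)))
    n,l,st,_=cv2.connectedComponentsWithStats(m); k=1+np.argmax(st[1:,4]); r,cc=np.nonzero(l==k); p=np.c_[x1-r/s,y1-cc/s]
    print(f,rect(p))
    # long edges: per-row left/right, short edges: per-col
    mm=l==k; rows=np.arange(r.min()+120,r.max()-120); L=[];Rr=[]
    for q in rows:
        z=np.nonzero(mm[q])[0]; L.append(z.min()); Rr.append(z.max())
    def fit(u,v):
        a=np.polyfit(u,v,1)
        for _ in range(5):
            e=v-np.polyval(a,u); k=abs(e-np.median(e))<1.5*np.median(abs(e-np.median(e)))+1; a=np.polyfit(u[k],v[k],1)
        return a
    X=x1-rows/s; aL=fit(X,y1-np.array(L)/s); aR=fit(X,y1-np.array(Rr)/s)
    cols=np.arange(cc.min()+140,cc.max()-140); T=[];B=[]
    for q in cols:
        z=np.nonzero(mm[:,q])[0]; T.append(z.min()); B.append(z.max())
    Y=y1-cols/s; aT=fit(Y,x1-np.array(T)/s); aB=fit(Y,x1-np.array(B)/s)
    ym=(aL+aR)/2; xm=(aT+aB)/2; x=.56
    for _ in range(10): y=np.polyval(ym,x); x=np.polyval(xm,y)
    print(" centre",round(x,4),round(y,4),"slopes deg",np.degrees(np.arctan([aL[0],aR[0],-aT[0],-aB[0]])).round(2),"w",round((np.polyval(aL,x)-np.polyval(aR,x))*np.cos(.08),4),"l",round((np.polyval(aT,y)-np.polyval(aB,y))*np.cos(.08),4))
t=vision.camera("top")
for r in vision.place_of(t,"cover_handle")[:3]+vision.place_of(t,"cover")[:2]: print(r["score"],world(t,r["position"],.033).round(3),world(t,r["position"],0).round(3))
go([.50,.02,.27],80)
```

```text
c3 (array([ 557.9, -222.1,  262.6,   95.5]), 4.59)
 centre 0.5585 -0.226 slopes deg [-5.97  4.71  5.18  5.41] w 0.0847 l 0.2608
c4 (array([ 650.9, -214.6,   94.4,   78. ]), -87.2)
 centre 0.6523 -0.2369 slopes deg [78.68  0.83  4.1   4.4 ] w 0.0486 l 0.0753
0.72 [ 0.515 -0.234  0.033] [ 0.516 -0.238  0.   ]
0.59 [0.54  0.008 0.033] [0.541 0.008 0.   ]
0.95 [0.535 0.016 0.033] [0.536 0.016 0.   ]
shift [224.2, -28.9, -47.6] tcp [ 0.5465 -0.2012  0.2224] tool-y deg 4.52
 turn wz -1.3173  shift after turn [84.2, 209.7, -47.6] j6 1.14
```

```bash
python3 -m creep '[[[-10,-6,-40],[0,0,-0.1748]],[[0,0,0],[0,0,-0.1748]],[[0,0,0],[0,0,-0.1748]],[[0,0,0],[0,0,-0.1748]],[[0,0,0],[0,0,-0.1748]],[[0,0,0],[0,0,-0.1748]],[[0,0,0],[0,0,-0.1748]],[[0,0,0],[0,0,-0.1748]],[[0,0,0],[0,0,-0.1748]]]'
python3 -m creep '[[[0,0,0],[0,0,0]],[[0,0,0],[0,0,0]],[[0,0,0],[0,0,0]],[[0,0,0],[0,0,0]],[[0,0,0],[0,0,0]],[[0,0,0],[0,0,0]],[[0,0,0],[0,0,0]],[[0,0,0],[0,0,0]]]'
python3 look.py c5 .40 .71 -.315 -.13 .027 1900 seat
python3 -c "
from seg import *
c=dict(np.load('c5.npz'))
for x,y in ((.6492,-.2168),(.6034,-.2204),(.5575,-.224),(.5116,-.2276),(.4658,-.2312)): print(seg(c,x-.022,x+.022,y-.045,y+.05,.017,lambda h:(h[...,1]<60)&(h[...,2]>120)))
go([.52,.015,.27],81)"
```

```text
clock: 70.75
eef_pos: [0.5414, -0.2116, 0.2623]
tool_rot: [-0.044, 0.999, -0.0, -0.0]
ft_force: [0.9, -0.5, -0.6]
grip_width: 0.0291
grasp_force: 0.0
clock: 71.75
eef_pos: [0.5414, -0.2116, 0.2623]
tool_rot: [-0.041, 0.999, 0.0, 0.0]
ft_force: [-0.4, -0.2, 0.2]
grip_width: 0.0293
grasp_force: 0.0
[ 0.466 -0.217  0.405]
seat [250.4, 175.1] 0.61 [ 0.5631 -0.2222  0.    ] [ 0.5512 -0.2216  0.05  ]
(array([ 648.6, -213.2,   70.9,   20.5]), -86.17)
(array([ 603.6, -220.7,   70.8,   20.6]), -86.34)
(array([ 557. , -223.3,   70.7,   20.7]), -86.57)
(array([ 511.6, -226.9,   70.4,   20.9]), -86.14)
(array([ 466. , -229.9,   70.8,   20.3]), -86.07)
shift [2.9, 227.6, -7.7] tcp [ 0.5413 -0.2116  0.2623] tool-y deg 94.66
 turn wz 0.2384  shift after turn [56.5, 220.5, -7.7] j6 -0.45
```

View pics/c5.png

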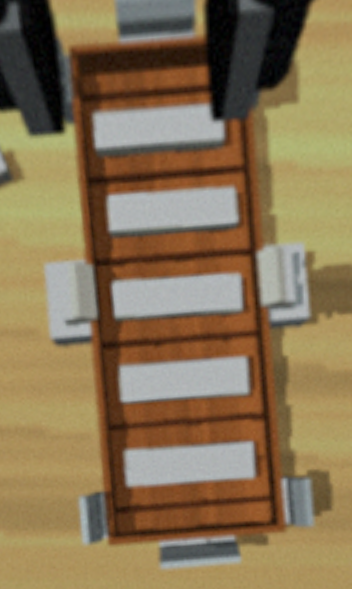

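```bash
cat > fit.py <<'E'
from seg import *
from scipy.optimize import differential_evolution
def pts(p,q,z):
    a=np.radians(p[2]); return np.c_[p[0]+q[:,0]*np.cos(a)-q[:,1]*np.sin(a),p[1]+q[:,0]*np.sin(a)+q[:,1]*np.cos(a),np.full(len(q),z)]
def samp(im,c,P):
    uv=wproj(c,P).astype(np.float32); return cv2.remap(im,uv[:,0],uv[:,1],cv2.INTER_LINEAR).ravel()
def edges(hx,hy,xs,ys):
    """outer rectangle edge samples and outward normals"""
    q=[];n=[]
    for s in (1,-1):
        q+= [(x,s*hy) for x in xs]; n+=[(0,s)]*len(xs); q+=[(s*hx,y) for y in ys]; n+=[(s,0)]*len(ys)
    return np.array(q,float),np.array(n,float)
def fit(cs,chan,hx,hy,xs,ys,z,b,sign,d=.002,ribs=False):
    q,n=edges(hx,hy,xs,ys); ims=[chan(c["image"]).astype(np.float32) for c in cs]
    rq=np.array([(x,y) for x in (-.115,-.069,-.023,.023,.069,.115) for y in np.linspace(-.033,.033,12)])
    def cost(p):
        v=0
        for c,im in zip(cs,ims):
            e=samp(im,c,pts(p,q+n*d,z))-samp(im,c,pts(p,q-n*d,z)); v+=np.mean(np.clip(sign*e,-40,40))
            if ribs:
                m=samp(im,c,pts(p,rq,.0075)); l=samp(im,c,pts(p,rq+[.003,0],.0075)); r=samp(im,c,pts(p,rq-[.003,0],.0075)); v+=np.mean(np.clip((l+r)/2-m,-25,25))
        return -v
    r=differential_evolution(cost,b,seed=1,popsize=20,tol=1e-7,maxiter=300); return r.x,-r.fun
E
python3 - <<'E'
from fit import *
xs=np.r_[np.linspace(-.1,-.03,30),np.linspace(.03,.1,30)]; ys=np.r_[np.linspace(-.035,-.026,6),np.linspace(.026,.035,6)]
green=lambda im:im[...,1]
for fs in (("c3",),("c4",),("c5",),("c3","c4","c5")):
    cs=[dict(np.load(f+".npz")) for f in fs]
    for rb in (False,True):
        p,v=fit(cs,green,.132,.047,xs,ys,.027,[(.55,.566),(-.232,-.216),(2,7)],1,ribs=rb); print(fs,rb,p[:2].round(4),p[2].round(2),round(v,1))
E
```

```text
('c3',) False [ 0.5585 -0.2202] 3.3 38.0
('c3',) True [ 0.5583 -0.2194] 4.52 61.9
('c4',) False [ 0.5577 -0.2193] 4.5 39.3
('c4',) True [ 0.5579 -0.2195] 4.64 63.9
('c5',) False [ 0.5532 -0.2218] 4.62 32.1
('c5',) True [ 0.5575 -0.2214] 4.67 55.8
('c3', 'c4', 'c5') False [ 0.558  -0.2209] 4.24 104.5
('c3', 'c4', 'c5') True [ 0.5581 -0.2211] 4.55 175.9
```

Run:
```python
from fit import *
p=[.5578,-.222,4.6]
for f in ("c4","c5"):
    c=dict(np.load(f+".npz")); im=cv2.cvtColor(c["image"],cv2.COLOR_BGR2LAB).astype(np.float32)
    print(f,"cam",c["T"][:3,3].round(3))
    for x0,x1 in ((-.1,-.03),(.03,.09)):
        xs=np.linspace(x0,x1,60)
        for s in (1,-1):
            o=np.arange(.036,.056,.001); row=[]
            for y in o: row.append([np.mean(samp(im[...,k],c,pts(p,np.c_[xs,np.full(60,s*y)],.027))) for k in (0,2)])
            print(x0,s,"L",np.array(row)[:,0].round().astype(int).tolist())
```

```text
c4 cam [ 0.541 -0.125  0.364]
-0.1 1 L [114, 87, 67, 60, 60, 67, 83, 96, 97, 88, 68, 44, 36, 65, 118, 148, 154, 153, 152, 153, 155]
-0.1 -1 L [58, 41, 35, 34, 34, 35, 41, 52, 71, 88, 97, 106, 124, 144, 153, 156, 154, 154, 153, 152, 152]
0.03 1 L [107, 92, 81, 66, 59, 63, 80, 91, 93, 84, 66, 44, 42, 81, 141, 171, 175, 174, 173, 172, 172]
0.03 -1 L [58, 45, 39, 39, 39, 37, 38, 48, 67, 82, 93, 107, 134, 159, 171, 173, 173, 173, 173, 172, 172]
c5 cam [ 0.466 -0.217  0.405]
-0.1 1 L [61, 61, 61, 57, 48, 48, 66, 88, 99, 112, 134, 152, 158, 159, 158, 158, 158, 158, 157, 158, 158]
-0.1 -1 L [91, 91, 99, 101, 92, 68, 44, 44, 68, 90, 98, 100, 101, 102, 103, 103, 103, 106, 118, 134, 149]
0.03 1 L [73, 64, 57, 53, 46, 44, 63, 84, 96, 113, 142, 167, 176, 177, 174, 172, 169, 166, 165, 165, 166]
0.03 -1 L [102, 94, 92, 92, 86, 67, 49, 48, 65, 83, 93, 99, 107, 113, 117, 118, 116, 119, 128, 146, 163]
```

```bash
python3 -m creep '[[[5,57,-2],[0,0,0]],[[0,57,-2],[0,0,0]],[[0,57,-2],[0,0,0]],[[-2,57,-2],[0,0,0]],[[0,0,0],[0,0,0.12]],[[0,0,0],[0,0,0.119]],[[0,0,0],[0,0,0]],[[0,0,0],[0,0,0]],[[0,0,0],[0,0,0]],[[0,0,0],[0,0,0]]]' 60
python3 look.py v1 .38 .70 -.09 .12 .005 1800 cover cover_handle
python3 - <<'E'
from fit import *
c=dict(np.load("v1.npz"))
w=wcloud(c)
k=(abs(w[...,2]-.005)<.002)&(w[...,0]>.38)&(w[...,0]<.7)&(abs(w[...,1]-.015)<.1); print("plate",k.sum())
k=(abs(w[...,2]-.032)<.005)&(w[...,0]>.45)&(w[...,0]<.62)&(abs(w[...,1]-.015)<.06); print("handle",k.sum(),rect(w[k]) if k.sum()>5 else 0)
E
```

```text
clock: 73.1
eef_pos: [0.5198, 0.0151, 0.2703]
tool_rot: [0.079, 0.997, 0.0, -0.0]
ft_force: [-0.4, 1.1, 0.1]
grip_width: 0.06
grasp_force: 0.0
[0.446 0.027 0.413]
cover [261.6, 172.9] 0.81 [0.5395 0.0156 0.    ] [0.5281 0.017  0.05  ]
cover_handle [261.7, 178.3] 0.71 [0.5474 0.0145 0.    ] [0.535  0.0161 0.05  ]
cover_handle [11.5, 224.2] 0.69 [ 0.5542 -0.4943  0.    ] [ 0.541 -0.431  0.05 ]
cover_handle [95.6, 154.6] 0.67 [ 0.4665 -0.2344  0.    ] [ 0.464  -0.2026  0.05  ]
cover_handle [262.2, 174.8] 0.54 [0.5424 0.016  0.    ] [0.5307 0.0174 0.05  ]
plate 10925
handle 462 (array([541.4,  14.3,  60. ,  13.3]), -9.15)
```

View pics/v1.png

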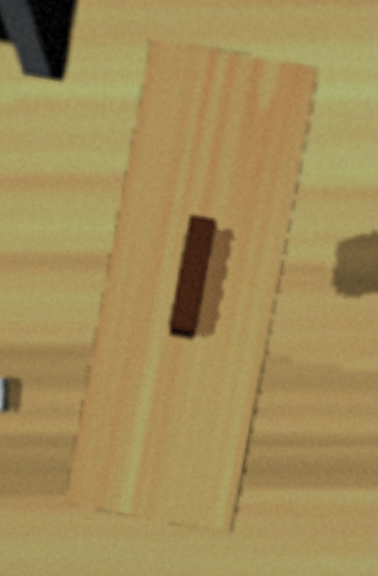

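The cover lies free with its dark handle at (192,277). The plate corners are (148,40), (317,68), (68,505) and (232,530), so the centre is near (0.5413,0.0138) with a yaw of about -9.4°.

Run:
```python
from fit import *
c=dict(np.load("v1.npz"))
print("handle",seg(c,.49,.60,-.03,.06,.033,lambda h:(h[...,2]<90)&(h[...,0]<12)))
w=wcloud(c); k=(w[...,2]>.0035)&(w[...,2]<.0068)&(w[...,0]>.40)&(w[...,0]<.68)&(abs(w[...,1]-.015)<.075)
n,l,st,_=cv2.connectedComponentsWithStats(cv2.morphologyEx(k.astype(np.uint8),cv2.MORPH_OPEN,np.ones((3,3)))); j=1+np.argmax(st[1:,4]); print("plate",rect(w[l==j]))
go([.5414,.0140,.060],80.6)
```

```text
handle (array([539.6,  14.2,  60.4,  12.4]), -10.95)
plate (array([541.8,  13.9, 263.9,  94.5]), -10.47)
shift [-21.5, 2.2, 210.3] tcp [0.5198 0.0153 0.2703] tool-y deg 80.97
 turn wz 0.0064  shift after turn [-21.5, 2.3, 210.3] j6 0.19
```

```bash
python3 -m creep '[[[-21.5,2.2,40],[0,0,0.017]],[[0,0,50],[0,0,0]],[[0,0,50],[0,0,0]],[[0,0,50],[0,0,0]],[[0,0,20],[0,0,0]],[[0,0,0],[0,0,0]],[[0,0,0],[0,0,0]],[[0,0,0],[0,0,0]],[[0,0,0],[0,0,0]]]' 50
python3 -c "
from seg import *
c=wrist(); cv2.imwrite('pics/v2.png',c['image'])
w=wcloud(c); k=(abs(w[...,2]-.0325)<.004)&(abs(w[...,0]-.541)<.045)&(abs(w[...,1]-.014)<.02); print('handle',k.sum(),rect(w[k]))
go([.5416,.0139,.013],80)"
```

```text
clock: 74.38
eef_pos: [0.5423, 0.0142, 0.0615]
tool_rot: [0.087, 0.996, 0.0, 0.001]
ft_force: [-0.1, 0.5, -0.1]
grip_width: 0.0499
grasp_force: 0.0
handle 1910 (array([541.8,  14.3,  60. ,  13.6]), -10.67)
shift [0.5, -0.4, 48.3] tcp [0.5421 0.0142 0.0613] tool-y deg 80.0
 turn wz -0.0  shift after turn [0.5, -0.4, 48.3] j6 0.2
```

View pics/v2.png

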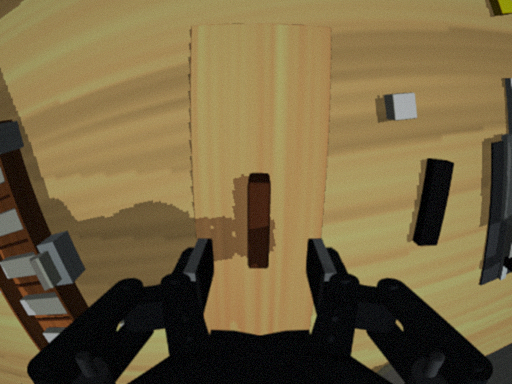

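The handle at (258,222) is centred between the fingers and parallel to the pads. I grip and lift.

```bash
python3 -m creep '[[[0.4,0,20],[0,0,0.009]],[[0,0,18],[0,0,0]],[[0,0,8],[0,0,0]],[[0,0,0],[0,0,0]],[[0,0,0],[0,0,0]],[[0,0,0],[0,0,0]]]'
python3 -m creep '[[[0,0,0],[0,0,0]],[[0,0,0],[0,0,0]],[[0,0,0],[0,0,0]],[[0,0,0],[0,0,0]],[[0,0,0],[0,0,0]],[[0,0,0],[0,0,0]],[[0,0,0],[0,0,0]]]' 5
python3 -m creep '[[[0,0,-10],[0,0,0]],[[0,0,-30],[0,0,0]],[[0,0,-40],[0,0,0]],[[0,0,-40],[0,0,0]],[[0,0,0],[0,0,0]],[[0,0,0],[0,0,0]],[[0,0,0],[0,0,0]]]'
python3 -c "
from h import *
go([.5577,-.2229,.13],94.6)"
```

```text
clock: 75.18
eef_pos: [0.5417, 0.0143, 0.0151]
tool_rot: [0.092, 0.996, 0.0, 0.001]
ft_force: [-1.4, 0.5, 1.2]
grip_width: 0.0499
grasp_force: 0.0
clock: 76.05
eef_pos: [0.5413, 0.0142, 0.0148]
tool_rot: [0.092, 0.996, -0.0, 0.0]
ft_force: [-1.4, -0.9, 6.1]
grip_width: 0.0125
grasp_force: 61.7
clock: 76.92
eef_pos: [0.5395, 0.0142, 0.1324]
tool_rot: [0.092, 0.996, -0.0, -0.002]
ft_force: [0.1, 0.6, -2.7]
grip_width: 0.0127
grasp_force: 60.9
shift [-61.2, -229.8, 2.4] tcp [0.5395 0.0142 0.1324] tool-y deg 79.48
 turn wz -0.2638  shift after turn [0.9, -237.8, 2.4] j6 0.21
```

```bash
python3 -m creep '[[[-12,-40,0],[0,0,0]],[[-12,-46,0],[0,0,0]],[[-12,-48,0],[0,0,0]],[[-12,-48,0],[0,0,0]],[[-13,-48,0],[0,0,0]],[[0,0,0],[0,0,-0.132]],[[0,0,0],[0,0,-0.132]],[[0,0,0],[0,0,0]],[[0,0,0],[0,0,0]],[[0,0,0],[0,0,0]],[[0,0,0],[0,0,0]],[[0,0,0],[0,0,0]]]'
python3 - <<'E'
from seg import *
c=wrist(); w=wcloud(c); o=bot.get_obs(); print(o["grip_width"],o["tool_rot"].round(4))
zt=o["eef_pos"][2]-.0148+.005
k=(abs(w[...,2]-zt)<.006)&(abs(w[...,0]-.5577)<.2)&(abs(w[...,1]+.2229)<.08); print("plate",k.sum(),rect(w[k]), np.polyfit(w[k][:,1]+.2229,w[k][:,2],1).round(4),np.polyfit(w[k][:,0]-.5577,w[k][:,2],1).round(4))
cv2.imwrite("pics/p1.png",c["image"]); go([.5577,-.2229,.09],94.6)
E
```

```text
clock: 78.42
eef_pos: [0.559, -0.2229, 0.1344]
tool_rot: [-0.04, 0.999, -0.0, 0.0]
ft_force: [-0.5, 0.1, -1.8]
grip_width: 0.0125
grasp_force: 60.9
0.012375498819682943 [-4.020e-02  9.992e-01 -0.000e+00  1.000e-04]
plate 43677 (array([ 529.8, -224.7,  204.7,   94.8]), 4.62) [1.000e-04 1.242e-01] [0.     0.1242]
shift [1.3, 0.1, 44.4] tcp [ 0.559  -0.2229  0.1344] tool-y deg 94.6
 turn wz 0.0  shift after turn [1.3, 0.1, 44.4] j6 -0.46
```

View pics/p1.png

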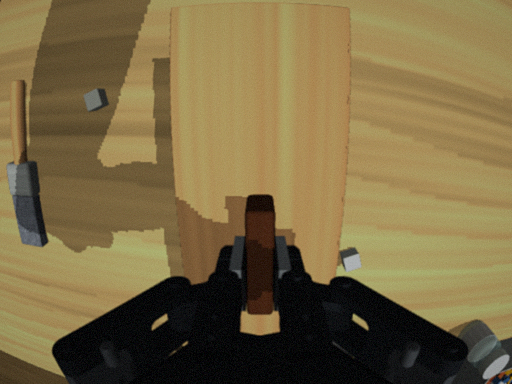

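The cover hangs level at yaw 4.6°, held on its handle at (260,250), and needs a nudge of about 1.5 mm. I lower it to the guides.

```bash
python3 -m creep '[[[1.5,-0.4,0],[0,0,0]],[[0,0,30],[0,0,0]],[[0,0,25],[0,0,0]],[[0,0,10],[0,0,0]],[[0,0,0],[0,0,0]],[[0,0,0],[0,0,0]],[[0,0,0],[0,0,0]],[[0,0,0],[0,0,0]]]'
python3 -m creep '[[[0,0,3],[0,0,0]],[[0,0,3],[0,0,0]],[[0,0,2],[0,0,0]],[[0,0,0],[0,0,0]],[[0,0,0],[0,0,0]],[[0,0,0],[0,0,0]]]'
python3 -c "
from h import *
go([.5577,-.2229,.0538],94.6)"
```

```text
clock: 79.47
eef_pos: [0.558, -0.2237, 0.0701]
tool_rot: [-0.04, 0.999, -0.0, 0.001]
ft_force: [-0.7, 0.0, -3.0]
grip_width: 0.0127
grasp_force: 60.9
clock: 80.22
eef_pos: [0.5576, -0.2236, 0.0614]
tool_rot: [-0.04, 0.999, -0.0, 0.0]
ft_force: [-0.4, 0.0, -2.3]
grip_width: 0.0126
grasp_force: 60.9
shift [-0.1, 0.7, 7.6] tcp [ 0.5576 -0.2236  0.0614] tool-y deg 94.61
 turn wz 0.0001  shift after turn [-0.1, 0.7, 7.6] j6 -0.46
```

```bash
python3 -m creep '[[[0,0.4,3],[0,0,0]],[[0,0,3],[0,0,0]],[[0,0,0],[0,0,0]],[[0,0,0],[0,0,0]]]'
python3 -m creep '[[[0,0,2],[0,0,0]],[[0,0,2],[0,0,0]],[[0,0,0],[0,0,0]],[[0,0,0],[0,0,0]]]'
python3 -m creep '[[[0,0,2],[0,0,0]],[[0,0,0],[0,0,0]],[[0,0,0],[0,0,0]]]'
```

```text
clock: 80.72
eef_pos: [0.5575, -0.2231, 0.0552]
tool_rot: [-0.04, 0.999, 0.0, -0.0]
ft_force: [0.6, 0.3, -2.0]
grip_width: 0.0122
grasp_force: 60.9
clock: 81.22
eef_pos: [0.5583, -0.2234, 0.0523]
tool_rot: [-0.04, 0.999, -0.0, 0.001]
ft_force: [-1.2, -0.4, 5.1]
grip_width: 0.0128
grasp_force: 61.8
clock: 81.6
eef_pos: [0.5587, -0.2235, 0.0507]
tool_rot: [-0.04, 0.999, -0.001, 0.001]
ft_force: [-1.1, 0.2, 6.5]
grip_width: 0.0125
grasp_force: 62.1
```

```bash
for i in 1; do python3 -m creep '[[[0,0,2],[0,0,0]],[[0,0,1],[0,0,0]],[[0,0,0],[0,0,0]]]' | grep -E "eef|ft|tool"; python3 -m creep '[[[0,0,1],[0,0,0]],[[0,0,1],[0,0,0]],[[0,0,0],[0,0,0]]]' | grep -E "eef|ft|tool"; done
```

```text
eef_pos: [0.5582, -0.2231, 0.0464]
tool_rot: [-0.04, 0.999, -0.0, 0.001]
ft_force: [2.1, -1.3, -0.2]
eef_pos: [0.5559, -0.2227, 0.0423]
tool_rot: [-0.04, 0.999, 0.001, -0.002]
ft_force: [1.6, -0.4, -9.2]
```

```bash
python3 -m creep '[[[0,0,0],[0,0,0]],[[0,0,0],[0,0,0]],[[0,0,0],[0,0,0]]]' | grep -E "eef|ft|tool"; python3 -m creep '[[[0,0,1],[0,0,0]],[[0,0,0],[0,0,0]],[[0,0,0],[0,0,0]]]' | grep -E "eef|ft|tool"
```

```text
eef_pos: [0.5559, -0.2227, 0.0428]
tool_rot: [-0.04, 0.999, 0.001, -0.002]
ft_force: [0.2, -1.9, -15.6]
eef_pos: [0.5567, -0.223, 0.0431]
tool_rot: [-0.04, 0.999, 0.0, -0.001]
ft_force: [-3.9, -0.1, -11.8]
```

```bash
for i in 1; do python3 -m creep '[[[0,0,1],[0,0,0]],[[0,0,0],[0,0,0]],[[0,0,0],[0,0,0]]]' | grep -E "eef|ft|tool"; python3 -m creep '[[[0,0,1],[0,0,0]],[[0,0,0],[0,0,0]],[[0,0,0],[0,0,0]]]' | grep -E "eef|ft|tool";  python3 -m creep '[[[0,0,0.5],[0,0,0]],[[0,0,0],[0,0,0]],[[0,0,0],[0,0,0]]]' | grep -E "eef|ft|tool"; done
```

```text
eef_pos: [0.5579, -0.2232, 0.0428]
tool_rot: [-0.04, 0.999, -0.0, 0.0]
ft_force: [-2.2, -1.0, -9.2]
eef_pos: [0.5585, -0.2232, 0.042]
tool_rot: [-0.04, 0.999, -0.0, 0.001]
ft_force: [0.9, 0.5, -6.9]
eef_pos: [0.5585, -0.2233, 0.0418]
tool_rot: [-0.04, 0.999, -0.0, 0.001]
ft_force: [0.4, 0.2, -0.8]
```

```bash
python3 -m creep '[[[0,0,1],[0,0,0]],[[0,0,0],[0,0,0]],[[0,0,0],[0,0,0]]]' | grep -E "eef|ft|tool"; python3 -m creep '[[[0,0,1],[0,0,0]],[[0,0,0],[0,0,0]],[[0,0,0],[0,0,0]]]' | grep -E "eef|ft|tool"
```

```text
eef_pos: [0.5586, -0.2233, 0.0418]
tool_rot: [-0.04, 0.999, -0.0, 0.001]
ft_force: [-1.6, 1.9, 6.0]
eef_pos: [0.5586, -0.2233, 0.0418]
tool_rot: [-0.04, 0.999, -0.0, 0.002]
ft_force: [-2.9, 1.7, 10.2]
```

It is home: the height stays at 0.0418 while the force rises. I let go and check.

```bash
python3 -m creep '[[[0,0,-1.5],[0,0,0]],[[0,0,0],[0,0,0]],[[0,0,0],[0,0,0]],[[0,0,0],[0,0,0]],[[0,0,-30],[0,0,0]],[[0,0,-60],[0,0,0]],[[0,0,-60],[0,0,0]],[[0,0,-50],[0,0,0]],[[0,0,0],[0,0,0]],[[0,0,0],[0,0,0]],[[0,0,0],[0,0,0]],[[0,0,0],[0,0,0]]]' 50
python3 - <<'E'
from seg import *
c=wrist(); w=wcloud(c)
k=(abs(w[...,2]-.032)<.005)&(abs(w[...,0]-.5577)<.16)&(abs(w[...,1]+.2229)<.06)
n,l,st,_=cv2.connectedComponentsWithStats(cv2.morphologyEx(k.astype(np.uint8),cv2.MORPH_OPEN,np.ones((5,5)))); j=1+np.argmax(st[1:,4]); P=w[l==j]; print(rect(P))
A=np.c_[P[:,0]-.5577,P[:,1]+.2229,np.ones(len(P))]; print("plane",np.linalg.lstsq(A,P[:,2],rcond=None)[0].round(4))
cv2.imwrite("pics/f1.png",c["image"])
t=vision.camera("top"); wt=cloud(t); kk=proj(t,[[.635,.2549,.056]])[0]; cv2.imwrite("pics/f2.png",cv2.resize(t["image"][90:330,80:430],None,fx=2.28,fy=2.28,interpolation=cv2.INTER_CUBIC))
for x in (.635,.602): u,v=np.round(proj(t,[[x,.2545,.056]])[0]).astype(int); print(x,wt[v,u].round(3))
E
```

```text
clock: 86.48
eef_pos: [0.5568, -0.2228, 0.2385]
tool_rot: [-0.04, 0.999, 0.001, -0.002]
ft_force: [-0.4, -0.1, -0.4]
grip_width: 0.05
grasp_force: 0.0
(array([ 560.9, -222.8,  267.1,   95. ]), 4.66)
plane [0.0003 0.0001 0.0317]
0.635 [0.634 0.253 0.064]
0.602 [0.603 0.259 0.024]
```

View pics/f1.png

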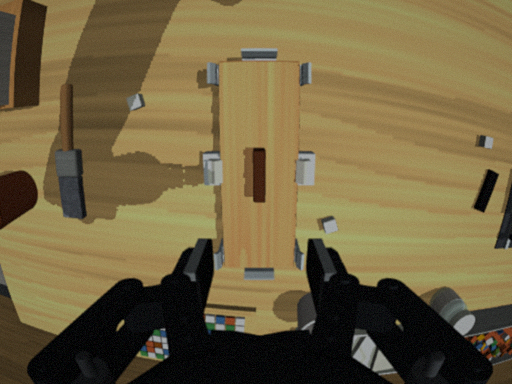

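The cover sits flush: its top is at 31.7 mm against 32 mm nominal, with almost no tilt. Both catch noses lap its edges at (212,168) and (305,168), and it is centred among the guides. The knob is back at rest, so I hand in.

```bash
python3 -c "
from workcell import workorder
print(workorder.job_done())"
```

```text
the job is handed in; nothing more can be done
None
```

The job is handed in: all five strips lie flat, one per bay, the cover is pressed home with both catches over it, and the pusher is back at rest; the hand-in gave no verdict, so this rests on my own measurements.

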